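# Load and ratchet up the batten press

### The job

Lay all the pine battens side by side in the bed of the ratchet press, parallel to its jaw and within the bed. Flip the press's direction lever over to tightening (leaning towards the bed), feel that the handle now free-wheels by swinging it right back away from the bed, then pump it until the jaw squeezes the battens hard together against the fence. Finally take the spring clamp off its wooden stand and clip it upright over the press's side rail, close behind the jaw (less than a finger's width away), as a keeper. Do not shift the jar and the tin that stand in front of the press.

Things in the scene. Friction and masses are not known exactly. Their poses are not given: they have to be found in the camera images.
- batten0_center (a point): centre of a loose pine batten, a plain bar 120 (its x) x 30 (its y) x 40 (its z, upright) mm, 70 to 140 g; starts on the bench to the right. Two or three battens are present
- batten1_center (a point): centre of a loose pine batten, a plain bar 120 (its x) x 30 (its y) x 40 (its z, upright) mm, 70 to 140 g; starts on the bench to the right. Two or three battens are present
- batten2_center (a point): centre of a loose pine batten, a plain bar 120 (its x) x 30 (its y) x 40 (its z, upright) mm, 70 to 140 g; starts on the bench to the right. Two or three battens are present
- bed (a point): centre of the press's flat bed at its surface, 12 mm above the bench: the base plate between fence and jaw, 172 mm long with the jaw open. y points from fence to jaw and on to the ratchet head, z up, x away from the side rail (which is on the robot's side). Battens lie with their length along x, centred on this point in x within 2 cm, their centres 20 mm above it; gaps between them are fine
- fence: fixed fence across the bed's -y end, 165 mm wide, 45 mm high above the bed; origin at the bottom middle of the face that the battens are pressed against, axes as bed. Pressed 'hard' means over 20 N
- jaw_face (a point): middle of the moving jaw's flat pressing face, 20 mm above the bed; jaw 145 mm wide, 43 mm high above the bed, 20 mm thick, axes as bed
- jaw (a joint): how far the jaw has closed, m: 0 fully open (172 mm to the fence), at most 0.128. Driven by a rack, 22 mm per radian of ratchet wheel; stays where it is left (friction about 18 N)
- handle (a joint): ratchet handle angle, rad, about ratchet_axis. 0: along the press's -x (towards the robot); positive: swung towards the bed. Stops at -0.7 and 0.6, starts at 0.2 to 0.5, stays where left. A tightening stroke runs from about -0.65 to 0.55; up to 0.35 rad of it is lost before a tooth bites. At the grip, free-wheeling takes about 1 N, driving 4 to 5 N, squeezing hard 8 to 14 N
- ratchet_axis (a point): point on the upright axis of the ratchet head, 88 mm above the bench, axes as bed (it does not turn with the handle)
- handle_grip (a point): centre of the upright black grip at the handle's end, 150 mm from the ratchet axis; 26 mm thick, spins freely on its pin; this point is 133 mm above the bench (grip from 93 to 161 mm)
- lever (a joint): direction lever, rad: tilt about the handle's long axis. -0.7 leans away from the bed: loosening (handle drives the jaw open when swung away from the bed, free-wheels towards it), as it starts; 0 upright; +0.7 leans towards the bed: tightening (drives the jaw closed when swung towards the bed, free-wheels away). It falls to whichever side it is past upright, and rocks 0.3 to 0.7 as teeth click
- lever_ball (a point): centre of the black ball (22 mm thick) on the direction lever, 55 mm from the lever's pivot, which is on the handle 45 mm from the ratchet axis, 89 mm above the bench. Pushing the ball about 60 mm towards the bed, square to the handle, flips the lever (1 to 3 N). Leave the handle about where it is until the lever is over
- jaw_back (a point): point on the jaw's back, over the middle of the side rail and level with the rail's top edge (60 mm above the bench), axes as bed. The rail is an upright flat bar, 10 mm thick along x, 48 mm high above the bed, along y, bare behind the jaw (+y) up to 154 mm from the bed point in y. At the rail the jaw rises to 76 mm above the bench
- clamp_center (a point): pivot of the black spring clamp, between its jaws, 120 g. Handles reach 65 mm up, jaws 55 mm down (pads 35 to 55 mm down), 22 mm wide along y. Handles and jaws face each other along x. The -x handle is upright and fixed, outer face at x = -20 mm; the +x one leans out, outer faces about 58 mm apart 48 mm above this point, 62 mm at the top. Parked and clipped 18 mm above the edge or rail top
- clampjaw (a joint): clamp's moving (+x) jaw, rad: 0 biting a 10 mm bar, -0.2 closed on nothing, 0.38 fully open at a stop, by squeezing the handles together along x (about 12 N at 48 mm above the pivot). Then the gap between the pads runs from x = -5 to +18 mm of clamp_center, so a 10 mm bar enters best at x = +6 mm. Released, it bites the bar and centres on it
- stand_top (a point): middle of the top edge of the wooden stand's upright plywood strip where the clamp is parked, 60 mm above the bench; strip 10 mm thick along x, 100 mm along y
- jar: bystander: clear screw-top jar, 60 mm across, 75 mm tall, origin under its base
- tin: bystander: plain tin, 80 mm across, 60 mm tall, origin under its base
There are look-alikes about, which are no part of the job. What is shaped like the part that bears batten1_center but green or pink is not meant.

How it is judged:
By the outcome, as a careful person would: the job done as asked, in the order asked, and still so for the second after the job is handed in, with the robot touching nothing.
Of batten0, batten1, batten2 only 2 to 3 are there at a start; the rules pass over those that are not, and their reading is None.
At some moment in a run one of batten0, batten1, batten2 may be knocked a few centimetres aside while the robot is not near it.
It also fails if it takes over 210 s, if anything falls off the work surface, if the arm or the gripper's body presses on something with over 40 N, if the wrist force passes 120 N, or if a joint passes its speed limit or range.

### The arm

A 6-joint arm with a two-finger parallel gripper is mounted at the origin on the work surface. World frame = base frame: x ahead of the robot, y to its left, z up, the work surface at z = 0. Lengths are in mm, angles in rad, forces in N, time in s.
With the tool pointing down it reaches from about 350 to 975 mm from the base axis. Payload 7.1 kg.
Tool frame: the origin (TCP) lies between the finger pads; the fingertips stand 8 mm ahead of it and the grasp point (between the pads) lies 11 mm behind it; x points along the fingers, y is the direction in which the jaws open and shut, and the axes are right-handed (so a half turn about x gives the same grasp; the last joint's range is limited). The gripper opens to 88 mm and grips with 3 to 60 N. Pads are 20 mm wide; open, the fingers measure 115 mm over their backs; the gripper's body (75 mm by 178 mm) begins 61 mm behind the grasp point.
Start: joints at [-1.237, 0.423, 1.63, -0, 1.089, -0.019], TCP at [215.971, -586.482, 230.675] pointing down, gripper open.
Joint ranges: [-3, 3], [-0.9, 2.11], [0.09, 2.58], [-1.31, 4.45], [0.11, 2.69], [-2.54, 2.54]. Speed limits (rad/s): [2.39, 2.39, 3.01, 3.14, 3.14, 3.14].

### API

Orientations are given as a rotation vector (axis times angle).
In Python, from workcell import ctrl gives the robot as it stands.
- The arm moves only by the tool apply_moves, never from a script. Its argument "increments" is a list of rows, each an object with "gripper": the opening in per cent of the stroke, from 0 (shut) to 100 (fully open); "delta_pos": the shift along the tool's x, y, z in cm, a list of three; "dr": the turn, a rotation vector about the tool's x, y, z in rad, a list of three. In form: [{"gripper": gripper, "delta_pos": [dx, dy, dz], "dr": [ax, ay, az]}, ...]. A call has exactly 5 rows; each row shifts and turns the commanded pose from where the row before left it, along the tool's axes as they then stand; what a row does not reach is not made up. A row lasts 1/12 s, in which the tool goes at most 41.7 mm and 7.16 degrees, less where a joint would pass 70% of its speed; a pose out of reach is approached as far as the arm can. A call with a gripper value outside its range is refused whole. The fingers move at their own pace and stop on an object; the grip force is fixed at half the most. Time passes only in rows, so rows that do not move let the fingers close, or fill a call up. It gives the time, the measured TCP pose, the force and the opening at its end, in the units of the state.
- ctrl.get_obs(): the state, without advancing time (a new reading comes with each control period).
- ctrl.get_image(name): name is "scene" or "top" or "wrist"; returns a dict with "img" (480x640x3 uint8, red, green, blue), "range_z" (480x640 float32, mm along the optical axis (not along the pixel's ray), 0 where there is no reading), "mtx" (3x3 intrinsics, pixels), "k1" (the pictures are not rectified: a ray, as slopes to the right and down, at radius r is drawn at 1 + k1 r^2 times it, then the intrinsics apply), "rvec" (rotation vector, rad) and "tvec" (3), from world to camera coordinates, as OpenCV has them. Camera axes: x right, y down, z forward; pixel columns grow to the right and rows downward; lengths in mm; the calibration is good to about 2 mm. A picture is of the moment at which its call begins.
- ctrl.close_job(): hands the job in, once; it reports no verdict.
The state is a dict: "t": time; "qpos": joint angles; "qvel": joint speeds; "joint_torque": joint torques, N m; "ee_pos": TCP position; "orientation": TCP orientation; "ft_force": force on the tool from outside, world axes, zero at the start; "moment": the same for the moment, N m; "width": finger opening in mm.
Only numpy, scipy, OpenCV 4.12 (cv2) and the standard library are available. Lean on these libraries where they do the work, as an engineer would, in place of code of your own. Each camera call takes 0.05 s, during which the arm holds its last target. There are 200 camera calls.

## Working session

There is one attempt and no reset: what is moved stays moved. The work goes in short steps, Python scripts to look and compute and a tool call to move; the robot and the scene stay as the last step left them, time stands still between calls to the robot, and variables do not carry over. Pictures are saved under pics/ and viewed, about 12 in all and at most 16, crops included, and the job is handed in when it is done.

Besides the shell and the picture viewer there is one more tool, called after "Call:" as a command line: name --argument value ..., lists and objects as JSON in quotes. apply_moves: Moves the arm, as the interface text tells. Its arguments: {"type":"object","properties":{"increments":{"type":"array","items":{"type":"object","properties":{"gripper":{"type":"number"},"delta_pos":{"type":"array","items":{"type":"number"}},"dr":{"type":"array","items":{"type":"number"}}}}}},"required":["increments"]}

```bash
ls; mkdir -p pics
cat > h.py <<'E'
import numpy as np, cv2
from scipy.spatial.transform import Rotation as R
from workcell import ctrl
def img(n,save=None):
    d=ctrl.get_image(n)
    if save: cv2.imwrite('pics/'+save,d['img'][:,:,::-1])
    return d
def cloud(d):
    K=np.array(d['mtx']);h,w=d['range_z'].shape
    u,v=np.meshgrid(np.arange(w),np.arange(h))
    p=cv2.undistortPoints(np.stack([u,v],-1).reshape(-1,1,2).astype(np.float64),K,np.array([d['k1'],0,0,0.])).reshape(h,w,2)
    z=d['range_z'].astype(float)
    c=np.dstack([p[...,0]*z,p[...,1]*z,z])
    Rm=cv2.Rodrigues(np.array(d['rvec'],float))[0]
    W=(c-np.array(d['tvec'],float).ravel())@Rm
    W[z==0]=np.nan
    return W
def ray(d,px,zw):
    K=np.array(d['mtx']);p=cv2.undistortPoints(np.array(px,float).reshape(-1,1,2),K,np.array([d['k1'],0,0,0.])).reshape(-1,2)
    Rm=cv2.Rodrigues(np.array(d['rvec'],float))[0];C=-Rm.T@np.array(d['tvec'],float).ravel()
    r=np.c_[p,np.ones(len(p))]@Rm
    return C+r*((zw-C[2])/r[:,2])[:,None]
def project(d,P):
    P=np.array(P,float).reshape(-1,1,3)
    return cv2.projectPoints(P,np.array(d['rvec'],float),np.array(d['tvec'],float),np.array(d['mtx']),np.array([d['k1'],0,0,0.]))[0].reshape(-1,2)
E
python3 - <<'E'
from h import *
for n in('scene','top'):
    d=img(n,n+'0.png'); print(n,d['k1'],np.array(d['mtx']).round(1).tolist())
    Rm=cv2.Rodrigues(np.array(d['rvec'],float))[0]; print(-Rm.T@np.array(d['tvec'],float).ravel())
print(ctrl.get_obs())
E
```

```text
pics
scene -0.07009169789476855 [[543.3, 0.0, 324.9], [0.0, 543.3, 237.5], [0.0, 0.0, 1.0]]
[ 907.70939371 -485.67665292 1114.95011238]
top -0.20022278307242072 [[606.4, 0.0, 325.1], [0.0, 606.4, 255.6], [0.0, 0.0, 1.0]]
[ 276.9706983   -17.53190265 1798.15781014]
{'t': 0.1, 'qpos': array([-1.23702384e+00,  4.23802126e-01,  1.63058599e+00,  7.95838544e-06,
        1.08862973e+00, -1.90348437e-02]), 'qvel': array([-7.30003821e-04, -1.29533493e-03, -1.98816050e-03,  1.53245437e-03,
        1.64344025e-05, -2.27335224e-03]), 'joint_torque': array([ 7.20069929e-04, -5.45612276e+01, -2.74324930e+01,  6.45223469e-02,
        1.87923666e-02, -3.69001282e-05]), 'ee_pos': array([ 215.80326984, -586.03783096,  229.96673109]), 'orientation': array([ 2.02979537,  0.36331253, -2.03024158]), 'ft_force': array([ 0.22323041,  0.0369252 , -0.55896326]), 'moment': array([-0.02858989,  0.02599428, -0.00644808]), 'width': 87.79582572153195}
```

View pics/scene0.png

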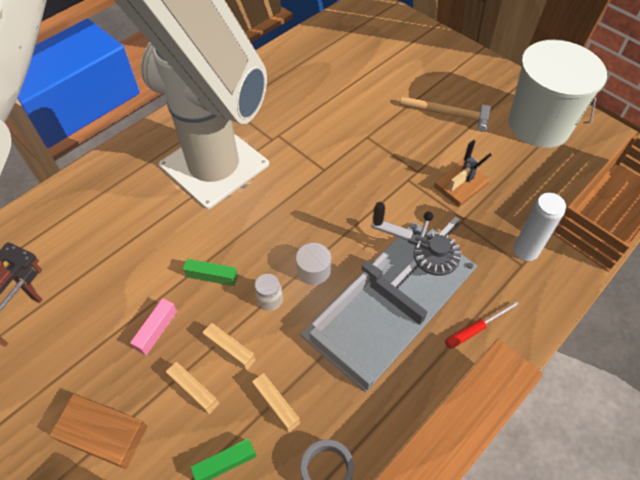

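View pics/top0.png

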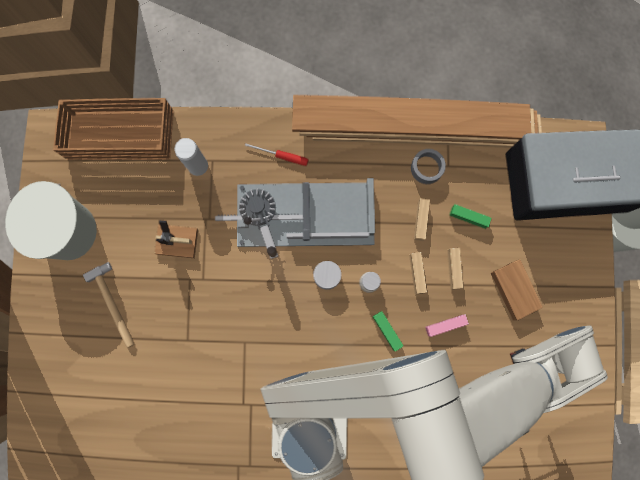

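The top view shows three pine battens at (423,218), (419,272) and (456,268). The press is at about (306,213), with the fence at its right end, the lever and grip at (265,240), and the clamp on its stand at (175,238). The tin is at (327,275) and the jar at (370,281). Next I'll measure.

```bash
cat >> h.py <<'E'
def battens(d,W=None):
    W=cloud(d) if W is None else W
    hsv=cv2.cvtColor(d['img'],cv2.COLOR_RGB2HSV)
    m=(W[...,2]>33)&(W[...,2]<60)&(hsv[...,0]>10)&(hsv[...,0]<28)&(hsv[...,2]>120)
    n,l,s,c=cv2.connectedComponentsWithStats(m.astype(np.uint8))
    out=[]
    for i in range(1,n):
        if s[i,4]<120: continue
        P=W[l==i]
        (cx,cy),(w,h),a=cv2.minAreaRect(P[:,:2].astype(np.float32))
        if w<h: a+=90; w,h=h,w
        a=(a+90)%180-90
        out.append((round(cx,1),round(cy,1),round(w,1),round(h,1),round(a,1),round(np.nanmedian(P[:,2]),1),s[i,4],c[i].round(0)))
    return out
E
python3 - <<'E'
from h import *
d=img('top');W=cloud(d);np.savez('top.npz',W=W,img=d['img'])
for b in battens(d,W): print(b)
I=d['img'].astype(int);sat=I.max(2)-I.min(2)
gray=sat<40
reg=np.zeros(gray.shape,bool);reg[170:260,225:385]=1
m=gray&reg&(W[...,2]>5)&(W[...,2]<20)
P=W[m];print('base',m.sum(),cv2.minAreaRect(P[:,:2].astype(np.float32)),np.median(P[:,2]))
for a,b,z0,z1,nm in((300,312,48,66,'jawtop'),(364,378,48,66,'fence'),):
    r=np.zeros_like(reg);r[175:245,a:b]=1
    mm=r&(W[...,2]>z0)&(W[...,2]<z1);P=W[mm]
    print(nm,mm.sum(),cv2.minAreaRect(P[:,:2].astype(np.float32)),np.median(P[:,2]))
r=np.zeros_like(reg);r[225:245,312:366]=1
P=W[r&(W[...,2]>50)&(W[...,2]<70)];print('rail',len(P),np.median(P,0),np.polyfit(P[:,1],P[:,0],1))
# tin,jar,clamp,grip by region
for nm,(u0,u1,v0,v1),z0,z1 in(('tin',(308,345,258,292),50,70),('jar',(358,384,270,294),65,85),('grip',(260,284,240,262),140,175),('clamp',(150,195,215,250),85,160),('stand',(150,200,215,260),50,65),('standbase',(150,200,225,260),5,30)):
    r=np.zeros_like(reg);r[v0:v1,u0:u1]=1
    P=W[r&(W[...,2]>z0)&(W[...,2]<z1)]
    print(nm,len(P),np.median(P,0).round(1),[tuple(np.round(x,1)) if not np.isscalar(x) else x for x in cv2.minAreaRect(P[:,:2].astype(np.float32))])
cv2.imwrite('pics/crop_top.png',cv2.resize(d['img'][165:290,140:390,::-1],None,fx=3.2,fy=3.2,interpolation=cv2.INTER_CUBIC))
E
```

```text
(603.8, -322.5, 121.8, 32.7, -6.1, np.float64(40.4), np.int32(400), array([422., 219.]))
(457.2, -423.4, 120.0, 32.5, 3.9, np.float64(40.2), np.int32(399), array([456., 268.]))
(441.9, -311.6, 120.1, 31.7, 8.7, np.float64(40.8), np.int32(413), array([418., 272.]))
(397.8, -613.3, 161.1, 93.9, 26.8, np.float64(45.9), np.int32(1538), array([518., 289.]))
base 5325 ((613.5621948242188, 34.49365234375), (193.39820861816406, 460.9697570800781), 2.038860559463501) 12.278029334482127
jawtop 294 ((613.4456176757812, 24.81106948852539), (174.21495056152344, 32.031776428222656), 2.8148152828216553) 55.55963435501272
fence 342 ((631.2727661132812, -166.6750946044922), (29.68831443786621, 173.41348266601562), 87.48137664794922) 57.35817514230342
rail 207 [546.43577827 -75.52078091  59.62451655] [-4.68714795e-02  5.43090995e+02]
tin 595 [429.2 -44.1  60.2] [(np.float64(428.6), np.float64(-44.9)), (np.float64(78.8), np.float64(78.0)), 1.3050202131271362]
jar 269 [ 411.6 -169.2   74.9] [(np.float64(412.6), np.float64(-169.3)), (np.float64(50.6), np.float64(51.6)), 46.768089294433594]
grip 71 [482.  111.8 159.8] [(np.float64(482.6), np.float64(111.3)), (np.float64(24.6), np.float64(23.5)), 46.11893844604492]
clamp 177 [540.5 424.4 118.6] [(np.float64(533.5), np.float64(425.0)), (np.float64(29.3), np.float64(59.7)), 84.9295654296875]
stand 84 [522.  395.4  58.8] [(np.float64(524.8), np.float64(411.4)), (np.float64(29.8), np.float64(99.3)), 5.1475396156311035]
standbase 963 [510.9 399.9  21.1] [(np.float64(520.1), np.float64(417.8)), (np.float64(103.8), np.float64(154.2)), 1.1075669527053833]
```

View pics/crop_top.png

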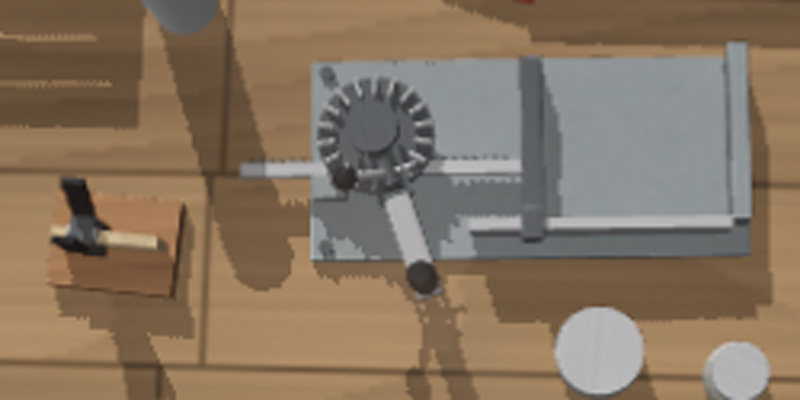

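Run:
```python
from h import *
o=ctrl.get_obs();print(R.from_rotvec(o['orientation']).as_matrix().round(3))
d=img('scene');S=cloud(d);np.savez('scene.npz',W=S,img=d['img'])
T=np.load('top.npz');W=T['W']
A=np.vstack([W.reshape(-1,3),S.reshape(-1,3)]);A=A[~np.isnan(A[:,0])]
C=np.hstack([T['img'].reshape(-1,3)[~np.isnan(W.reshape(-1,3)[:,0])].T,d['img'].reshape(-1,3)[~np.isnan(S.reshape(-1,3)[:,0])].T]).T
th=0.047;ex=np.array([np.cos(th),np.sin(th)]);ey=np.array([-np.sin(th),np.cos(th)]);b0=np.array([627,-71.])
L=np.c_[(A[:,:2]-b0)@ex,(A[:,:2]-b0)@ey,A[:,2]]
def box(x0,x1,y0,y1,z0,z1): return L[(L[:,0]>x0)&(L[:,0]<x1)&(L[:,1]>y0)&(L[:,1]<y1)&(L[:,2]>z0)&(L[:,2]<z1)]
def rep(n,P): print(n,len(P),'med',np.median(P,0).round(1),'p2',np.percentile(P,3,axis=0).round(1),'p98',np.percentile(P,97,axis=0).round(1)) if len(P) else print(n,0)
rep('fence top',box(-120,120,-120,-70,54,61))
rep('fence face(scene)',box(-60,60,-100,-75,20,52))
rep('jaw top',box(-50,90,70,125,53,59))
rep('jaw face',box(-50,60,70,100,20,48))
rep('jaw ear',box(-120,-60,70,130,70,80))
rep('rail',box(-110,-60,-60,60,55,65))
rep('base',box(-140,140,-140,330,8,16))
rep('hub',box(-40,80,150,280,85,130))
for z in range(60,160,10): rep('  hubz%d'%z,box(-60,90,150,290,z,z+10))
rep('grip',box(-180,-90,150,240,100,170))
for nm,P in(('left battens z',0),):pass
for nm,c0 in(('tin',(429,-45)),('jar',(412,-169))):
    q=A[(np.hypot(A[:,0]-c0[0],A[:,1]-c0[1])<55)&(A[:,2]>8)];print(nm,np.percentile(q,2,axis=0).round(0),np.percentile(q,98,axis=0).round(0))
q=(A[:,0]>470)&(A[:,0]<600)&(A[:,1]>340)&(A[:,1]<500)&(A[:,2]>30)
Q=A[q];c=C[q].astype(int)
dark=c.max(1)<90
for nm,m in(('clampdark',dark),('strip',(~dark)&(Q[:,2]>40)&(Q[:,2]<66))):
    P=Q[m];print(nm,len(P))
    for z in range(40,160,10):
        p=P[(P[:,2]>=z)&(P[:,2]<z+10)]
        if len(p)>5:
            print(z,len(p),np.median(p,0).round(1),np.percentile(p,5,axis=0).round(1),np.percentile(p,95,axis=0).round(1))
```

```text
[[-0.     0.346 -0.938]
 [ 0.001 -0.938 -0.346]
 [-1.    -0.001 -0.   ]]
fence top 871 med [  0.3 -97.5  57.3] p2 [ -79.4 -106.7   54.3] p98 [ 80.9 -82.7  60.6]
fence face(scene) 57 med [ -5.3 -88.8  38.5] p2 [-55.9 -97.   20.4] p98 [ 58.7 -79.5  51.4]
jaw top 544 med [16.6 92.3 55.5] p2 [-45.1  82.7  53.1] p98 [ 74.3 102.   58.5]
jaw face 287 med [ 5.3 83.3 35.2] p2 [-46.2  81.4  20.4] p98 [56.  89.3 47.3]
jaw ear 209 med [-78.1  93.6  76.1] p2 [-95.5  83.5  70.7] p98 [-61.  103.4  79.6]
rail 369 med [-80.3  -1.2  60. ] p2 [-86.  -56.   55.6] p98 [-75.4  56.9  64.1]
base 11826 med [ 4.  51.7 12.2] p2 [-101.5  -85.8    8.5] p98 [ 83.6 279.4  15.6]
hub 836 med [ -0.8 230.3  94.8] p2 [-38.5 207.2  86.7] p98 [ 28.5 256.3 105.7]
  hubz60 360 med [ 25.2 226.7  63.9] p2 [-31.8 186.9  60.2] p98 [ 56.6 286.   68.9]
  hubz70 27 med [  4.9 225.7  77.5] p2 [-53.8 203.5  70.4] p98 [ 44.7 279.7  79.9]
  hubz80 204 med [-21.6 216.7  87.1] p2 [-58.2 200.5  81. ] p98 [ 29.  242.2  89.8]
  hubz90 746 med [ -2.2 229.5  94.8] p2 [-55.2 204.5  90.6] p98 [ 27.9 256.4  99.1]
  hubz100 75 med [-33.8 230.4 
[... 827 characters left out ...]
.4] [539.3 433.2  78.6]
80 105 [527.6 420.7  84.9] [509.5 414.1  80.9] [540.  431.9  88.9]
90 51 [528.3 420.8  93.5] [504.9 413.2  90.2] [545.6 433.5  99.1]
100 32 [511.6 418.7 104.1] [505.4 412.9 100.1] [549.  433.  109.5]
110 44 [544.8 419.2 114.6] [505.3 412.8 110.7] [553.9 436.5 119. ]
120 48 [547.6 419.5 124.8] [505.4 412.9 120.9] [557.5 433.3 129.2]
130 56 [558.5 421.  136.2] [507.1 411.4 132.4] [562.7 432.4 139.6]
140 34 [509.3 425.6 143.8] [505.5 416.6 140.9] [555.5 434.4 147.7]
strip 249
40 48 [524.5 383.1  45.8] [513.8 360.7  40.5] [533.1 421.   49.3]
50 132 [523.  393.1  57.2] [515.9 362.8  51.5] [530.5 438.   59.8]
60 69 [521.6 390.1  61.9] [516.3 364.3  60.2] [527.4 421.8  65. ]
```

```bash
cat >> h.py <<'E'
import json
BED=np.array([627.6,-74.2]);TH=0.047
EX=np.array([np.cos(TH),np.sin(TH)]);EY=np.array([-np.sin(TH),np.cos(TH)])
def b2w(x,y): return BED+x*EX+y*EY
def w2b(p): p=np.array(p[:2])-BED; return np.array([p@EX,p@EY])
def tool(psi): # tool y=-Y', z=-X', x down, psi rad
    c,s=np.cos(psi),np.sin(psi); return np.array([[0,s,-c],[0,-c,-s],[-1,0,0.]])
def plan(wps,step=3.0,rstep=0.1,start=None):
    """wps: (x,y,z mm,psi rad,grip%,minrows[,step])"""
    o=ctrl.get_obs(); p=np.array(o['ee_pos'],float) if start is None else np.array(start[:3],float)
    M=R.from_rotvec(o['orientation']).as_matrix() if start is None else tool(start[3]); rows=[]
    for w in wps:
        st=w[6] if len(w)>6 else step
        t=np.array(w[:3],float);G=tool(w[3])
        rv=R.from_matrix(M.T@G).as_rotvec(); dist=np.linalg.norm(t-p)/10
        n=max(int(np.ceil(dist/st-.02)),int(np.ceil(np.linalg.norm(rv)/rstep-.02)),w[5])
        if dist<.06 and np.linalg.norm(rv)<.004: n=w[5]
        p0=p.copy()
        for k in range(n):
            rr=np.round(R.from_matrix(M.T@G).as_rotvec()/(n-k),3); rr[np.abs(rr)<.002]=0
            dp=np.round(M.T@((p0+(t-p0)*(k+1)/n)-p)/10,2)+0.
            p=p+M@dp*10; M=M@R.from_rotvec(rr).as_matrix()
            rows.append({"gripper":w[4],"delta_pos":dp.tolist(),"dr":(rr+0.).tolist()})
    while len(rows)%5: rows.append({"gripper":rows[-1]["gripper"],"delta_pos":[0,0,0],"dr":[0,0,0]})
    for i in range(0,len(rows),5): print(json.dumps(rows[i:i+5]).replace(' ',''))
def st():
    o=ctrl.get_obs();M=R.from_rotvec(o['orientation']).as_matrix()
    print('t',round(o['t'],2),'p',o['ee_pos'].round(1),'bed',w2b(o['ee_pos']).round(1),'psi',round(np.arctan2(-M[1,2],-M[0,2]),3),'F',o['ft_force'].round(1),'w',round(o['width'],1),'q',o['qpos'].round(2))
E
python3 - <<'E'
from h import *
st()
plan([(604,-322.5,110,-.106,75,1)])
E
```

```text
t 0.2 p [ 215.9 -586.2  230.2] bed [-435.3 -492.1] psi 0.353 F [ 0.7 -0.4 -0.1] w 87.9 q [-1.24  0.42  1.63 -0.    1.09 -0.02]
[{"gripper":75,"delta_pos":[0.71,-0.67,-2.68],"dr":[0.027,0.0,0.0]},{"gripper":75,"delta_pos":[0.71,-0.73,-2.66],"dr":[0.027,0.0,0.0]},{"gripper":75,"delta_pos":[0.7,-0.81,-2.64],"dr":[0.027,0.0,0.0]},{"gripper":75,"delta_pos":[0.71,-0.88,-2.61],"dr":[0.027,0.0,0.0]},{"gripper":75,"delta_pos":[0.71,-0.95,-2.59],"dr":[0.027,0.0,0.0]}]
[{"gripper":75,"delta_pos":[0.71,-1.02,-2.57],"dr":[0.027,0.0,0.0]},{"gripper":75,"delta_pos":[0.7,-1.09,-2.53],"dr":[0.027,0.0,0.0]},{"gripper":75,"delta_pos":[0.71,-1.16,-2.51],"dr":[0.027,0.0,0.0]},{"gripper":75,"delta_pos":[0.71,-1.22,-2.47],"dr":[0.027,0.0,0.0]},{"gripper":75,"delta_pos":[0.71,-1.3,-2.44],"dr":[0.027,0.0,0.0]}]
[{"gripper":75,"delta_pos":[0.7,-1.35,-2.41],"dr":[0.027,0.0,0.0]},{"gripper":75,"delta_pos":[0.71,-1.42,-2.36],"dr":[0.027,0.0,0.0]},{"gripper":75,"delta_pos":[0.71,-1.49,-2.33],"dr":[0.027,0.0,0.0]},{"gripper":75,"delta_pos":[0.71,-1.54,-2.28],"dr":[0.027,0.0,0.0]},{"gripper":75,"delta_pos":[0.71,-1.61,-2.25],"dr":[0.027,0.0,0.0]}]
[{"gripper":75,"delta_pos":[0.7,-1.67,-2.2],"dr":[0.027,0.0,0.0]},{"gripper":75,"delta_pos":[0.71,-1.72,-2.15],"dr":[0.027,0.0,0.0]},{"gripper":75,"delta_pos":[0,0,0],"dr":[0,0,0]},{"gripper":75,"delta_pos":[0,0,0],"dr":[0,0,0]},{"gripper":75,"delta_pos":[0,0,0],"dr":[0,0,0]}]
```

```bash
cat >> h.py <<'E'
def rel(*wps,start=None):
    """total tool-axis shifts (cm) in the target orientation, turn first, then shift"""
    o=ctrl.get_obs(); p=o['ee_pos'];M=R.from_rotvec(o['orientation']).as_matrix()
    if start is not None: p=np.array(start[:3]);M=tool(start[3])
    for w in wps:
        G=tool(w[3]); print('dr',R.from_matrix(M.T@G).as_rotvec().round(3)+0.,'then cm',(G.T@(np.array(w[:3])-p)/10).round(2)+0.)
        p=np.array(w[:3],float);M=G
E
python3 -c "
from h import *
rel((604,-322.5,110,-.106),(604,-322.5,19,-.106),(604,-322.5,120,-.106),(*b2w(0,-51),120,TH),(*b2w(0,-51),32,TH))"
```

```text
dr [0.459 0.    0.001] then cm [ 12.02 -30.32 -35.81]
dr [0. 0. 0.] then cm [9.1 0.  0. ]
dr [0. 0. 0.] then cm [-10.1   0.    0. ]
dr [-0.153  0.     0.   ] then cm [  0.   -19.59  -3.52]
dr [0. 0. 0.] then cm [8.8 0.  0. ]
```

Call:
apply_moves --increments '[{"gripper": 75, "delta_pos": [1.2, 0, 0], "dr": [0.092, 0, 0]}, {"gripper": 75, "delta_pos": [1.2, 0, 0], "dr": [0.092, 0, 0]}, {"gripper": 75, "delta_pos": [1.2, 0, 0], "dr": [0.092, 0, 0]}, {"gripper": 75, "delta_pos": [1.2, 0, 0], "dr": [0.092, 0, 0]}, {"gripper": 75, "delta_pos": [1.2, 0, 0], "dr": [0.092, 0, 0]}]'

```text
t: 0.62
ee_pos: [215.9, -586.4, 170.0]
orientation: [-2.164, 0.121, 2.164]
ft_force: [-0.6, -0.2, 0.2]
width: 65.9
```

Call:
apply_moves --increments '[{"gripper": 75, "delta_pos": [0.4, -2, -2.4], "dr": [0, 0, 0]}, {"gripper": 75, "delta_pos": [0.4, -2, -2.4], "dr": [0, 0, 0]}, {"gripper": 75, "delta_pos": [0.4, -2, -2.4], "dr": [0, 0, 0]}, {"gripper": 75, "delta_pos": [0.4, -2, -2.4], "dr": [0, 0, 0]}, {"gripper": 75, "delta_pos": [0.4, -2, -2.4], "dr": [0, 0, 0]}]'

```text
t: 1.03
ee_pos: [346.9, -498.9, 150.3]
orientation: [-2.166, 0.116, 2.166]
ft_force: [0.1, 0.1, 0.2]
width: 65.8
```

Call:
apply_moves --increments '[{"gripper": 75, "delta_pos": [0.4, -2, -2.4], "dr": [0, 0, 0]}, {"gripper": 75, "delta_pos": [0.4, -2, -2.4], "dr": [0, 0, 0]}, {"gripper": 75, "delta_pos": [0.4, -2, -2.4], "dr": [0, 0, 0]}, {"gripper": 75, "delta_pos": [0.4, -2, -2.4], "dr": [0, 0, 0]}, {"gripper": 75, "delta_pos": [0.4, -2, -2.4], "dr": [0, 0, 0]}]'

```text
t: 1.45
ee_pos: [477.1, -412.2, 130.4]
orientation: [-2.166, 0.116, 2.166]
ft_force: [0.6, -0.9, -0.4]
width: 66.0
```

Call:
apply_moves --increments '[{"gripper": 75, "delta_pos": [0.4, -2, -2.4], "dr": [0, 0, 0]}, {"gripper": 75, "delta_pos": [0.4, -2, -2.4], "dr": [0, 0, 0]}, {"gripper": 75, "delta_pos": [0.4, -2, -2.4], "dr": [0, 0, 0]}, {"gripper": 75, "delta_pos": [0.4, -2, -2.4], "dr": [0, 0, 0]}, {"gripper": 75, "delta_pos": [0.4, -2, -2.4], "dr": [0, 0, 0]}]'

```text
t: 1.87
ee_pos: [607.1, -325.6, 110.3]
orientation: [-2.166, 0.116, 2.167]
ft_force: [-0.4, -0.9, -0.4]
width: 65.9
```

```bash
python3 -c "
from h import *
st()
d=img('top')
for b in battens(d): print(*b)
rel((604,-322.5,110,-.106))"
```

```text
t 1.87 p [ 607.1 -325.6  110.3] bed [ -32.3 -250.2] psi -0.107 F [-0.4 -0.9 -0.4] w 65.9 q [-0.51  0.65  1.55 -0.    0.94  1.17]
457.0 -423.8 118.5 30.9 4.9 40.6 312 [457. 271.]
398.2 -613.8 160.7 95.8 27.6 45.9 1532 [518. 289.]
dr [ 0.001 -0.002  0.001] then cm [-0.02  0.09  0.73]
```

```bash
python3 -c "
from h import *
st()
rel((604,-322.5,19,-.106))"
```

```text
t 1.92 p [ 611.4 -322.4  109.8] bed [ -27.9 -247.2] psi -0.105 F [1.5 1.4 0.1] w 65.8 q [-0.5   0.66  1.54  0.    0.94  1.17]
dr [ 0.001 -0.002  0.001] then cm [9.08 0.09 0.73]
```

Call:
apply_moves --increments '[{"gripper": 75, "delta_pos": [2.3, 0.1, 0.7], "dr": [0, 0, 0]}, {"gripper": 75, "delta_pos": [2.3, 0, 0], "dr": [0, 0, 0]}, {"gripper": 75, "delta_pos": [2.3, 0, 0], "dr": [0, 0, 0]}, {"gripper": 75, "delta_pos": [2.2, 0, 0], "dr": [0, 0, 0]}, {"gripper": 10, "delta_pos": [0, 0, 0], "dr": [0, 0, 0]}]'

```text
t: 2.33
ee_pos: [595.8, -325.3, 15.0]
orientation: [-2.157, 0.112, 2.172]
ft_force: [-0.8, 0.2, -1.1]
width: 62.2
```

Call:
apply_moves --increments '[{"gripper": 10, "delta_pos": [0, 0, 0], "dr": [0, 0, 0]}, {"gripper": 10, "delta_pos": [0, 0, 0], "dr": [0, 0, 0]}, {"gripper": 10, "delta_pos": [0, 0, 0], "dr": [0, 0, 0]}, {"gripper": 10, "delta_pos": [0, 0, 0], "dr": [0, 0, 0]}, {"gripper": 10, "delta_pos": [0, 0, 0], "dr": [0, 0, 0]}]'

```text
t: 2.75
ee_pos: [599.7, -327.3, 21.2]
orientation: [-2.169, 0.117, 2.164]
ft_force: [0.4, -0.1, 7.9]
width: 29.9
```

```bash
python3 -c "
from h import *
st()
rel((604,-322.5,120,-.106),(*b2w(0,-51),120,TH),(*b2w(0,-51),32,TH))"
```

```text
t 2.75 p [ 599.7 -327.3   21.2] bed [ -39.7 -251.5] psi -0.107 F [ 0.4 -0.1  7.9] w 29.9 q [-0.52  0.77  1.58  0.    0.79  1.16]
dr [-0.001 -0.002 -0.001] then cm [-9.88 -0.52 -0.37]
dr [-0.153  0.     0.   ] then cm [  0.   -19.59  -3.52]
dr [0. 0. 0.] then cm [8.8 0.  0. ]
```

Call:
apply_moves --increments '[{"gripper": 10, "delta_pos": [-2, 0, 0], "dr": [0, 0, 0]}, {"gripper": 10, "delta_pos": [-2, 0, 0], "dr": [0, 0, 0]}, {"gripper": 10, "delta_pos": [-2, 0, 0], "dr": [0, 0, 0]}, {"gripper": 10, "delta_pos": [-2, 0, 0], "dr": [-0.076, 0, 0]}, {"gripper": 10, "delta_pos": [-2, 0, 0], "dr": [-0.076, 0, 0]}]'

```text
t: 3.17
ee_pos: [598.9, -327.0, 121.2]
orientation: [2.197, 0.053, -2.196]
ft_force: [0.0, 0.4, -0.0]
width: 29.8
```

Call:
apply_moves --increments '[{"gripper": 10, "delta_pos": [0, -2.4, -0.4], "dr": [0, 0, 0]}, {"gripper": 10, "delta_pos": [0, -2.4, -0.4], "dr": [0, 0, 0]}, {"gripper": 10, "delta_pos": [0, -2.4, -0.4], "dr": [0, 0, 0]}, {"gripper": 10, "delta_pos": [0, -2.4, -0.4], "dr": [0, 0, 0]}, {"gripper": 10, "delta_pos": [0, -2.4, -0.4], "dr": [0, 0, 0]}]'

```text
t: 3.58
ee_pos: [613.6, -205.3, 120.5]
orientation: [2.2, 0.048, -2.198]
ft_force: [0.3, -0.4, -1.8]
width: 29.8
```

Call:
apply_moves --increments '[{"gripper": 10, "delta_pos": [0, -2.4, -0.4], "dr": [0, 0, 0]}, {"gripper": 10, "delta_pos": [0, -2.4, -0.4], "dr": [0, 0, 0]}, {"gripper": 10, "delta_pos": [0, -2.4, -0.4], "dr": [0, 0, 0]}, {"gripper": 10, "delta_pos": [0, 0, 0], "dr": [0, 0, 0]}, {"gripper": 10, "delta_pos": [0, 0, 0], "dr": [0, 0, 0]}]'

```text
t: 4.0
ee_pos: [622.6, -132.7, 120.3]
orientation: [2.198, 0.051, -2.197]
ft_force: [-0.5, -0.8, -1.0]
width: 29.8
```

```bash
python3 -c "
from h import *
st()
rel((*b2w(0,-51),120,TH),(*b2w(0,-51),32,TH))
d=img('wrist','wrist1.png')"
```

```text
t 4.0 p [ 622.6 -132.7  120.3] bed [ -7.8 -58.2] psi 0.047 F [-0.5 -0.8 -1. ] w 29.8 q [-0.23  0.57  1.67 -0.    0.9   1.3 ]
dr [ 0.    -0.001  0.   ] then cm [ 0.03 -0.72 -0.78]
dr [0. 0. 0.] then cm [8.8 0.  0. ]
```

View pics/wrist1.png

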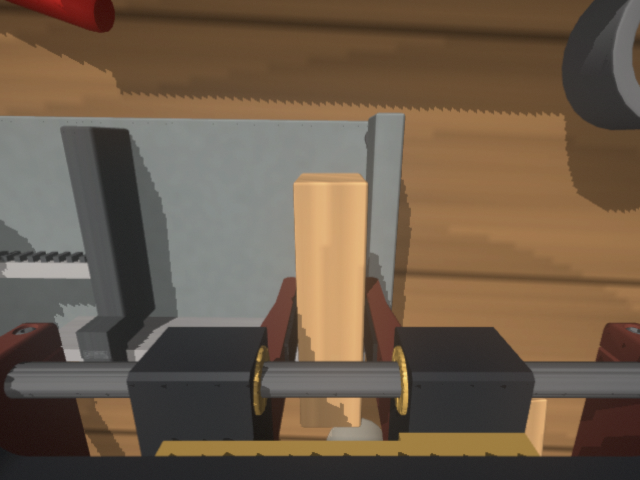

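Wrist view: the batten is held, with its body around (330,290). It is hanging above the bed, left of the fence at (385,200).

Call:
apply_moves --increments '[{"gripper": 10, "delta_pos": [0, -0.7, -0.8], "dr": [0, 0, 0]}, {"gripper": 10, "delta_pos": [0, 0, 0], "dr": [0, 0, 0]}, {"gripper": 10, "delta_pos": [2.5, 0, 0], "dr": [0, 0, 0]}, {"gripper": 10, "delta_pos": [2.5, 0, 0], "dr": [0, 0, 0]}, {"gripper": 10, "delta_pos": [1.5, 0, 0], "dr": [0, 0, 0]}]'

```text
t: 4.47
ee_pos: [629.2, -126.9, 52.7]
orientation: [2.198, 0.049, -2.201]
ft_force: [-0.9, -0.2, -0.8]
width: 29.9
```

Call:
apply_moves --increments '[{"gripper": 10, "delta_pos": [1, 0, 0], "dr": [0, 0, 0]}, {"gripper": 10, "delta_pos": [0.6, 0, 0], "dr": [0, 0, 0]}, {"gripper": 10, "delta_pos": [0.3, 0, 0], "dr": [0, 0, 0]}, {"gripper": 10, "delta_pos": [0, 0, 0], "dr": [0, 0, 0]}, {"gripper": 10, "delta_pos": [0, 0, 0], "dr": [0, 0, 0]}]'

```text
t: 4.88
ee_pos: [630.6, -126.6, 36.4]
orientation: [2.2, 0.049, -2.197]
ft_force: [0.6, -0.5, -1.5]
width: 30.0
```

```bash
python3 -c "
from h import *
st()"
```

```text
t 4.88 p [ 630.6 -126.6   36.4] bed [  0.5 -52.5] psi 0.045 F [ 0.6 -0.5 -1.5] w 30.0 q [-0.22  0.7   1.68 -0.    0.76  1.31]
```

Lower 0.3 cm more, release, lift and move clear toward batten C.

Call:
apply_moves --increments '[{"gripper": 10, "delta_pos": [0.2, 0, 0], "dr": [0, 0, 0]}, {"gripper": 10, "delta_pos": [0, 0, 0], "dr": [0, 0, 0]}, {"gripper": 42, "delta_pos": [0, 0, 0], "dr": [0, 0, 0]}, {"gripper": 42, "delta_pos": [0, 0, 0], "dr": [0, 0, 0]}, {"gripper": 42, "delta_pos": [0, 0, 0], "dr": [0, 0, 0]}]'

```text
t: 5.3
ee_pos: [630.3, -126.4, 34.1]
orientation: [2.199, 0.049, -2.198]
ft_force: [-0.0, 0.7, -0.9]
width: 37.0
```

Call:
apply_moves --increments '[{"gripper": 42, "delta_pos": [-1.6, 0, 0], "dr": [0, 0, 0]}, {"gripper": 42, "delta_pos": [-2, 0, 0], "dr": [0, 0, 0]}, {"gripper": 42, "delta_pos": [-2, 0, 0], "dr": [0, 0, 0]}, {"gripper": 75, "delta_pos": [-2, 0, 0], "dr": [0, 0, 0]}, {"gripper": 75, "delta_pos": [-2, 0, 0], "dr": [0, 0, 0]}]'

```text
t: 5.72
ee_pos: [629.9, -126.4, 130.7]
orientation: [2.199, 0.049, -2.199]
ft_force: [0.4, -0.4, -0.4]
width: 46.9
```

```bash
python3 -c "
from h import *
st()
d=img('top')
for b in battens(d): print(*b)
d=img('scene')
for b in battens(d): print(*b)
rel((441.9,-311.6,130,.152),(441.9,-311.6,20,.152),(441.9,-311.6,130,.152),(*b2w(0,0),130,TH),(*b2w(0,0),32,TH))"
```

```text
t 5.72 p [ 629.9 -126.4  130.7] bed [ -0.1 -52.2] psi 0.045 F [ 0.4 -0.4 -0.4] w 46.9 q [-0.22  0.57  1.65  0.    0.92  1.31]
457.6 -423.2 119.9 32.3 4.8 40.7 398 [456. 268.]
442.2 -311.4 120.1 32.9 8.2 40.3 403 [418. 272.]
397.5 -613.5 161.3 93.6 26.5 46.0 1530 [518. 289.]
53.3 -1.1 120.3 39.6 88.4 45.9 275 [221. 168.]
428.7 -172.9 54.2 25.2 78.7 48.1 159 [272. 298.]
441.8 -312.6 120.5 30.5 8.0 40.7 761 [228. 344.]
654.4 -127.3 76.2 31.6 2.1 52.0 490 [362. 350.]
457.4 -424.4 121.1 30.7 5.1 40.8 839 [190. 385.]
396.4 -613.0 164.0 90.4 25.8 46.0 3779 [ 97. 429.]
dr [-0.107 -0.006 -0.002] then cm [ 0.33 15.38 21.62]
dr [0. 0. 0.] then cm [11.  0.  0.]
dr [0. 0. 0.] then cm [-11.   0.   0.]
dr [0.105 0.    0.   ] then cm [  0.   -22.84 -19.66]
dr [0. 0. 0.] then cm [9.8 0.  0. ]
```

Call:
apply_moves --increments '[{"gripper": 75, "delta_pos": [0, 1.5, 2.2], "dr": [-0.048, 0, 0]}, {"gripper": 75, "delta_pos": [0, 1.5, 2.2], "dr": [-0.048, 0, 0]}, {"gripper": 75, "delta_pos": [0, 1.5, 2.2], "dr": [0, 0, 0]}, {"gripper": 75, "delta_pos": [0, 1.5, 2.2], "dr": [0, 0, 0]}, {"gripper": 75, "delta_pos": [0, 1.5, 2.2], "dr": [0, 0, 0]}]'

```text
t: 6.23
ee_pos: [527.7, -213.5, 128.7]
orientation: [2.147, 0.153, -2.15]
ft_force: [-0.4, -0.5, 0.1]
width: 66.0
```

Call:
apply_moves --increments '[{"gripper": 75, "delta_pos": [0, 1.6, 2.1], "dr": [0, 0, 0]}, {"gripper": 75, "delta_pos": [0, 1.6, 2.1], "dr": [0, 0, 0]}, {"gripper": 75, "delta_pos": [0, 1.6, 2.1], "dr": [0, 0, 0]}, {"gripper": 75, "delta_pos": [0, 1.6, 2.1], "dr": [0, 0, 0]}, {"gripper": 75, "delta_pos": [0, 1.6, 2.1], "dr": [0, 0, 0]}]'

```text
t: 6.65
ee_pos: [435.0, -307.5, 128.8]
orientation: [2.148, 0.152, -2.15]
ft_force: [0.5, 0.1, 0.1]
width: 65.9
```

Call:
apply_moves --increments '[{"gripper": 75, "delta_pos": [2, 0, 0], "dr": [0, 0, 0]}, {"gripper": 75, "delta_pos": [2, 0, 0], "dr": [0, 0, 0]}, {"gripper": 75, "delta_pos": [2, 0, 0], "dr": [0, 0, 0]}, {"gripper": 75, "delta_pos": [0, 0, 0], "dr": [0, 0, 0]}, {"gripper": 75, "delta_pos": [0, 0, 0], "dr": [0, 0, 0]}]'

```text
t: 7.07
ee_pos: [435.4, -306.4, 68.5]
orientation: [2.147, 0.154, -2.152]
ft_force: [0.4, -0.7, 0.9]
width: 65.8
```

```bash
python3 -c "
from h import *
st()
rel((442,-312,20,.142))"
```

```text
t 7.07 p [ 435.4 -306.4   68.5] bed [-202.9 -222.9] psi 0.141 F [ 0.4 -0.7  0.9] w 65.8 q [-0.64  0.54  1.92  0.    0.68  0.79]
dr [-0.001  0.002  0.002] then cm [ 4.85  0.65 -0.57]
```

Call:
apply_moves --increments '[{"gripper": 75, "delta_pos": [1.5, 0.6, -0.6], "dr": [0, 0, 0]}, {"gripper": 75, "delta_pos": [1.5, 0, 0], "dr": [0, 0, 0]}, {"gripper": 75, "delta_pos": [1.2, 0, 0], "dr": [0, 0, 0]}, {"gripper": 75, "delta_pos": [0.6, 0, 0], "dr": [0, 0, 0]}, {"gripper": 75, "delta_pos": [0, 0, 0], "dr": [0, 0, 0]}]'

```text
t: 7.48
ee_pos: [442.6, -311.6, 20.9]
orientation: [2.147, 0.153, -2.15]
ft_force: [-0.0, -0.2, -0.6]
width: 65.6
```

Call:
apply_moves --increments '[{"gripper": 10, "delta_pos": [0, 0, 0], "dr": [0, 0, 0]}, {"gripper": 10, "delta_pos": [0, 0, 0], "dr": [0, 0, 0]}, {"gripper": 10, "delta_pos": [0, 0, 0], "dr": [0, 0, 0]}, {"gripper": 10, "delta_pos": [0, 0, 0], "dr": [0, 0, 0]}, {"gripper": 10, "delta_pos": [0, 0, 0], "dr": [0, 0, 0]}]'

```text
t: 7.9
ee_pos: [443.4, -312.3, 22.2]
orientation: [2.149, 0.151, -2.147]
ft_force: [0.8, -0.1, -0.4]
width: 36.2
```

Call:
apply_moves --increments '[{"gripper": 10, "delta_pos": [-2.2, 0, 0], "dr": [0, 0, 0]}, {"gripper": 10, "delta_pos": [-2.2, 0, 0], "dr": [0, 0, 0]}, {"gripper": 10, "delta_pos": [-2.2, 0, 0], "dr": [0, 0, 0]}, {"gripper": 10, "delta_pos": [-2.2, 0, 0], "dr": [0.047, 0, 0]}, {"gripper": 10, "delta_pos": [-2.2, 0, 0], "dr": [0.048, 0, 0]}]'

```text
t: 8.32
ee_pos: [442.9, -312.0, 132.8]
orientation: [2.199, 0.048, -2.2]
ft_force: [0.2, 0.6, 0.1]
width: 29.5
```

Call:
apply_moves --increments '[{"gripper": 10, "delta_pos": [0, -2.3, -2], "dr": [0, 0, 0]}, {"gripper": 10, "delta_pos": [0, -2.3, -2], "dr": [0, 0, 0]}, {"gripper": 10, "delta_pos": [0, -2.3, -2], "dr": [0, 0, 0]}, {"gripper": 10, "delta_pos": [0, -2.3, -2], "dr": [0, 0, 0]}, {"gripper": 10, "delta_pos": [0, -2.3, -2], "dr": [0, 0, 0]}]'

```text
t: 8.73
ee_pos: [538.4, -191.5, 131.9]
orientation: [2.199, 0.05, -2.198]
ft_force: [-0.2, 0.2, -1.6]
width: 29.7
```

Call:
apply_moves --increments '[{"gripper": 10, "delta_pos": [0, -2.3, -2], "dr": [0, 0, 0]}, {"gripper": 10, "delta_pos": [0, -2.3, -2], "dr": [0, 0, 0]}, {"gripper": 10, "delta_pos": [0, -2.3, -2], "dr": [0, 0, 0]}, {"gripper": 10, "delta_pos": [0, -2.2, -1.9], "dr": [0, 0, 0]}, {"gripper": 10, "delta_pos": [0, -2.2, -1.9], "dr": [0, 0, 0]}]'

```text
t: 9.15
ee_pos: [631.1, -73.9, 131.7]
orientation: [2.198, 0.051, -2.198]
ft_force: [0.2, -1.0, -0.7]
width: 30.0
```

Call:
apply_moves --increments '[{"gripper": 10, "delta_pos": [2, 0, 0], "dr": [0, 0, 0]}, {"gripper": 10, "delta_pos": [2, 0, 0], "dr": [0, 0, 0]}, {"gripper": 10, "delta_pos": [0, 0, 0], "dr": [0, 0, 0]}, {"gripper": 10, "delta_pos": [0, 0, 0], "dr": [0, 0, 0]}, {"gripper": 10, "delta_pos": [0, 0, 0], "dr": [0, 0, 0]}]'

```text
t: 9.57
ee_pos: [630.7, -75.6, 92.3]
orientation: [2.199, 0.05, -2.198]
ft_force: [0.8, -0.9, -0.9]
width: 29.9
```

```bash
python3 -c "
from h import *
st()
rel((*b2w(0,0),33.5,TH))"
```

```text
t 9.57 p [630.7 -75.6  92.3] bed [ 3.  -1.6] psi 0.045 F [ 0.8 -0.9 -0.9] w 29.9 q [-0.14  0.61  1.68 -0.    0.85  1.39]
dr [-0.002  0.     0.   ] then cm [ 5.88 -0.16  0.3 ]
```

Call:
apply_moves --increments '[{"gripper": 10, "delta_pos": [2, -0.1, 0.3], "dr": [0, 0, 0]}, {"gripper": 10, "delta_pos": [2, 0, 0], "dr": [0, 0, 0]}, {"gripper": 10, "delta_pos": [1, 0, 0], "dr": [0, 0, 0]}, {"gripper": 10, "delta_pos": [0, 0, 0], "dr": [0, 0, 0]}, {"gripper": 10, "delta_pos": [0, 0, 0], "dr": [0, 0, 0]}]'

```text
t: 9.98
ee_pos: [629.9, -75.5, 44.0]
orientation: [2.204, 0.048, -2.192]
ft_force: [1.3, -1.4, 3.6]
width: 30.1
```

Call:
apply_moves --increments '[{"gripper": 10, "delta_pos": [0.2, 0, 0], "dr": [0, 0, 0]}, {"gripper": 10, "delta_pos": [0.2, 0, 0], "dr": [0, 0, 0]}, {"gripper": 10, "delta_pos": [0.2, 0, 0], "dr": [0, 0, 0]}, {"gripper": 10, "delta_pos": [0, 0, 0], "dr": [0, 0, 0]}, {"gripper": 10, "delta_pos": [0, 0, 0], "dr": [0, 0, 0]}]'

```text
t: 10.4
ee_pos: [631.0, -75.4, 42.4]
orientation: [2.206, 0.048, -2.19]
ft_force: [-8.9, 0.1, 40.7]
width: 29.7
```

Call:
apply_moves --increments '[{"gripper": 10, "delta_pos": [-0.5, 0, 0], "dr": [0, 0, 0]}, {"gripper": 10, "delta_pos": [0, 0, 0], "dr": [0, 0, 0]}, {"gripper": 42, "delta_pos": [0, 0, 0], "dr": [0, 0, 0]}, {"gripper": 42, "delta_pos": [0, 0, 0], "dr": [0, 0, 0]}, {"gripper": 42, "delta_pos": [0, 0, 0], "dr": [0, 0, 0]}]'

```text
t: 10.82
ee_pos: [627.1, -74.5, 40.2]
orientation: [2.197, 0.05, -2.199]
ft_force: [0.4, 0.4, 0.0]
width: 37.1
```

Call:
apply_moves --increments '[{"gripper": 42, "delta_pos": [-1.6, 0, 0], "dr": [0, 0, 0]}, {"gripper": 42, "delta_pos": [-2, 0, 0], "dr": [0, 0, 0]}, {"gripper": 42, "delta_pos": [-2, 0, 0], "dr": [0, 0, 0]}, {"gripper": 75, "delta_pos": [-2, 0, 0], "dr": [0, 0, 0]}, {"gripper": 75, "delta_pos": [-2, 0, 0], "dr": [0, 0, 0]}]'

```text
t: 11.23
ee_pos: [627.0, -74.4, 136.7]
orientation: [2.197, 0.051, -2.2]
ft_force: [0.3, 0.1, -0.8]
width: 46.7
```

```bash
python3 -c "
from h import *
st()
for n in('top','scene'):
  d=img(n)
  for b in battens(d): print(*b)
rel((457.5,-424,140,.084),(457.5,-424,130,.084),(*b2w(-1,51),130,TH))"
```

```text
t 11.23 p [627.  -74.4 136.7] bed [-0.6 -0.2] psi 0.046 F [ 0.3  0.1 -0.8] w 46.7 q [-0.14  0.55  1.67  0.    0.92  1.39]
457.4 -423.4 119.2 32.5 4.3 40.9 390 [456. 268.]
397.1 -613.7 160.6 94.6 26.3 46.0 1529 [518. 289.]
53.1 -2.6 120.9 39.3 87.1 47.1 277 [220. 168.]
428.6 -173.2 53.3 26.9 76.0 47.8 163 [272. 298.]
650.9 -75.8 71.1 32.1 3.0 52.3 456 [377. 332.]
632.1 -128.4 120.6 31.5 3.2 52.0 808 [354. 343.]
457.4 -425.0 121.1 31.0 4.0 40.6 839 [190. 385.]
396.7 -613.5 163.6 90.6 25.7 46.0 3791 [ 97. 429.]
dr [-0.038 -0.005 -0.001] then cm [-0.07 33.36 20.06]
dr [0. 0. 0.] then cm [1. 0. 0.]
dr [0.037 0.    0.   ] then cm [  0.   -39.24 -18.53]
```

Call:
apply_moves --increments '[{"gripper": 75, "delta_pos": [0, 2.6, 1.6], "dr": [-0.026, 0, 0]}, {"gripper": 75, "delta_pos": [0, 2.6, 1.6], "dr": [0, 0, 0]}, {"gripper": 75, "delta_pos": [0, 2.6, 1.6], "dr": [0, 0, 0]}, {"gripper": 75, "delta_pos": [0, 2.6, 1.6], "dr": [0, 0, 0]}, {"gripper": 75, "delta_pos": [0, 2.6, 1.6], "dr": [0, 0, 0]}]'

```text
t: 11.75
ee_pos: [554.8, -210.2, 135.0]
orientation: [2.183, 0.08, -2.187]
ft_force: [0.2, -0.2, 0.4]
width: 65.8
```

Call:
apply_moves --increments '[{"gripper": 75, "delta_pos": [0, 2.6, 1.6], "dr": [0, 0, 0]}, {"gripper": 75, "delta_pos": [0, 2.6, 1.6], "dr": [0, 0, 0]}, {"gripper": 75, "delta_pos": [0, 2.6, 1.6], "dr": [0, 0, 0]}, {"gripper": 75, "delta_pos": [0, 2.5, 1.5], "dr": [0, 0, 0]}, {"gripper": 75, "delta_pos": [0, 2.5, 1.5], "dr": [0, 0, 0]}]'

```text
t: 12.17
ee_pos: [486.1, -343.5, 135.0]
orientation: [2.184, 0.08, -2.188]
ft_force: [0.4, 0.1, 0.8]
width: 65.9
```

Call:
apply_moves --increments '[{"gripper": 75, "delta_pos": [2, 2.5, 1.5], "dr": [0, 0, 0]}, {"gripper": 75, "delta_pos": [2, 2.5, 1.5], "dr": [0, 0, 0]}, {"gripper": 75, "delta_pos": [2, 2.5, 1.5], "dr": [0, 0, 0]}, {"gripper": 75, "delta_pos": [0, 0, 0], "dr": [0, 0, 0]}, {"gripper": 75, "delta_pos": [0, 0, 0], "dr": [0, 0, 0]}]'

```text
t: 12.58
ee_pos: [446.2, -420.7, 74.0]
orientation: [2.185, 0.079, -2.191]
ft_force: [0.7, 0.9, 0.1]
width: 66.2
```

```bash
python3 -c "
from h import *
st()
for n in('top','scene'):
  d=img(n)
  for b in battens(d): print(*b)
rel((457.5,-424,20,.072))"
```

```text
t 12.58 p [ 446.2 -420.7   74. ] bed [-197.5 -337.6] psi 0.069 F [0.7 0.9 0.1] w 66.2 q [-0.78  0.62  1.74  0.    0.79  0.73]
633.2 -127.7 121.8 29.8 1.8 51.8 409 [357. 206.]
627.8 -76.5 120.1 30.1 2.6 52.1 397 [340. 208.]
397.1 -614.3 160.7 93.9 26.5 45.9 1235 [521. 293.]
52.3 -3.4 123.3 41.7 86.3 46.8 291 [220. 168.]
428.8 -173.9 54.3 25.9 75.3 48.3 170 [271. 298.]
626.0 -77.0 121.5 33.0 2.7 52.2 773 [368. 325.]
632.1 -128.8 120.8 32.5 1.8 52.0 824 [354. 343.]
469.3 -423.6 97.0 30.6 5.0 40.7 670 [194. 389.]
396.7 -613.1 165.1 90.8 25.5 45.9 3786 [ 97. 429.]
dr [0.    0.001 0.001] then cm [ 5.6   0.46 -0.9 ]
```

Call:
apply_moves --increments '[{"gripper": 75, "delta_pos": [2, 0.5, -0.9], "dr": [0, 0, 0]}, {"gripper": 75, "delta_pos": [2, 0, 0], "dr": [0, 0, 0]}, {"gripper": 75, "delta_pos": [1, 0, 0], "dr": [0, 0, 0]}, {"gripper": 75, "delta_pos": [0.5, 0, 0], "dr": [0, 0, 0]}, {"gripper": 10, "delta_pos": [0, 0, 0], "dr": [0, 0, 0]}]'

```text
t: 13.1
ee_pos: [457.5, -423.9, 21.0]
orientation: [2.184, 0.081, -2.186]
ft_force: [0.1, -0.2, 0.2]
width: 62.0
```

Call:
apply_moves --increments '[{"gripper": 10, "delta_pos": [0, 0, 0], "dr": [0, 0, 0]}, {"gripper": 10, "delta_pos": [0, 0, 0], "dr": [0, 0, 0]}, {"gripper": 10, "delta_pos": [0, 0, 0], "dr": [0, 0, 0]}, {"gripper": 10, "delta_pos": [0, 0, 0], "dr": [0, 0, 0]}, {"gripper": 10, "delta_pos": [0, 0, 0], "dr": [0, 0, 0]}]'

```text
t: 13.52
ee_pos: [457.7, -425.3, 22.3]
orientation: [2.185, 0.078, -2.184]
ft_force: [-0.8, -1.1, 6.1]
width: 29.8
```

Call:
apply_moves --increments '[{"gripper": 10, "delta_pos": [0, 0, 0], "dr": [0, 0, 0]}, {"gripper": 10, "delta_pos": [0, 0, 0], "dr": [0, 0, 0]}, {"gripper": 10, "delta_pos": [0, 0, 0], "dr": [0, 0, 0]}, {"gripper": 10, "delta_pos": [0, 0, 0], "dr": [0, 0, 0]}, {"gripper": 10, "delta_pos": [-2, 0, 0], "dr": [0, 0, 0]}]'

```text
t: 13.93
ee_pos: [455.7, -423.5, 39.0]
orientation: [2.183, 0.083, -2.191]
ft_force: [-0.9, 1.1, -1.6]
width: 30.1
```

Call:
apply_moves --increments '[{"gripper": 10, "delta_pos": [-2.5, 0, 0], "dr": [0, 0, 0]}, {"gripper": 10, "delta_pos": [-2.5, 0, 0], "dr": [0, 0, 0]}, {"gripper": 10, "delta_pos": [-2, 0, 0], "dr": [0, 0, 0]}, {"gripper": 10, "delta_pos": [-2, 0, 0], "dr": [0.026, 0, 0]}, {"gripper": 10, "delta_pos": [0, 0, 0], "dr": [0, 0, 0]}]'

```text
t: 14.35
ee_pos: [459.2, -426.9, 135.5]
orientation: [2.201, 0.044, -2.192]
ft_force: [-0.2, -0.1, -0.8]
width: 29.8
```

```bash
python3 -c "
from h import *
st()
rel((*b2w(-1,50),130,TH))"
```

```text
t 14.35 p [ 459.2 -426.9  135.5] bed [-184.8 -344.4] psi 0.045 F [-0.2 -0.1 -0.8] w 29.8 q [-0.77  0.54  1.69 -0.    0.9   0.76]
dr [-0.002 -0.004 -0.005] then cm [  0.55 -39.44 -18.38]
```

Call:
apply_moves --increments '[{"gripper": 10, "delta_pos": [0, -2.6, -1.2], "dr": [0, 0, 0]}, {"gripper": 10, "delta_pos": [0, -2.6, -1.2], "dr": [0, 0, 0]}, {"gripper": 10, "delta_pos": [0, -2.6, -1.2], "dr": [0, 0, 0]}, {"gripper": 10, "delta_pos": [0, -2.6, -1.2], "dr": [0, 0, 0]}, {"gripper": 10, "delta_pos": [0, -2.6, -1.2], "dr": [0, 0, 0]}]'

```text
t: 14.77
ee_pos: [511.1, -291.1, 130.2]
orientation: [2.197, 0.052, -2.2]
ft_force: [-0.0, 0.2, -0.9]
width: 30.3
```

Call:
apply_moves --increments '[{"gripper": 10, "delta_pos": [0, -2.6, -1.2], "dr": [0, 0, 0]}, {"gripper": 10, "delta_pos": [0, -2.6, -1.2], "dr": [0, 0, 0]}, {"gripper": 10, "delta_pos": [0, -2.6, -1.2], "dr": [0, 0, 0]}, {"gripper": 10, "delta_pos": [0, -2.6, -1.2], "dr": [0, 0, 0]}, {"gripper": 10, "delta_pos": [0, -2.6, -1.2], "dr": [0, 0, 0]}]'

```text
t: 15.18
ee_pos: [565.1, -158.4, 130.2]
orientation: [2.196, 0.052, -2.2]
ft_force: [0.5, 0.1, -1.3]
width: 29.9
```

Call:
apply_moves --increments '[{"gripper": 10, "delta_pos": [0, -2.6, -1.2], "dr": [0, 0, 0]}, {"gripper": 10, "delta_pos": [0, -2.6, -1.2], "dr": [0, 0, 0]}, {"gripper": 10, "delta_pos": [0, -2.6, -1.3], "dr": [0, 0, 0]}, {"gripper": 10, "delta_pos": [0, -2.6, -1.3], "dr": [0, 0, 0]}, {"gripper": 10, "delta_pos": [0, -2.6, -1.3], "dr": [0, 0, 0]}]'

```text
t: 15.6
ee_pos: [622.2, -25.8, 130.1]
orientation: [2.196, 0.051, -2.2]
ft_force: [0.3, 0.5, -1.4]
width: 29.7
```

Call:
apply_moves --increments '[{"gripper": 10, "delta_pos": [2, 0, 0], "dr": [0, 0, 0]}, {"gripper": 10, "delta_pos": [2, 0, 0], "dr": [0, 0, 0]}, {"gripper": 10, "delta_pos": [0, 0, 0], "dr": [0, 0, 0]}, {"gripper": 10, "delta_pos": [0, 0, 0], "dr": [0, 0, 0]}, {"gripper": 10, "delta_pos": [0, 0, 0], "dr": [0, 0, 0]}]'

```text
t: 16.02
ee_pos: [622.4, -27.5, 91.5]
orientation: [2.198, 0.05, -2.199]
ft_force: [0.3, 0.3, -0.3]
width: 29.6
```

```bash
python3 -c "
from h import *
st()
rel((*b2w(0,50),36,TH))"
```

```text
t 16.02 p [622.4 -27.5  91.5] bed [-3.  46.9] psi 0.046 F [ 0.3  0.3 -0.3] w 29.6 q [-0.06  0.6   1.71 -0.    0.83  1.46]
dr [-0.001  0.001  0.   ] then cm [ 5.55 -0.31 -0.3 ]
```

Call:
apply_moves --increments '[{"gripper": 10, "delta_pos": [2, -0.3, -0.3], "dr": [0, 0, 0]}, {"gripper": 10, "delta_pos": [2, 0, 0], "dr": [0, 0, 0]}, {"gripper": 10, "delta_pos": [1, 0, 0], "dr": [0, 0, 0]}, {"gripper": 10, "delta_pos": [0.4, 0, 0], "dr": [0, 0, 0]}, {"gripper": 10, "delta_pos": [0, 0, 0], "dr": [0, 0, 0]}]'

```text
t: 16.43
ee_pos: [625.0, -24.4, 37.4]
orientation: [2.197, 0.05, -2.2]
ft_force: [0.4, 0.1, -0.5]
width: 29.7
```

Call:
apply_moves --increments '[{"gripper": 10, "delta_pos": [0, 0, 0], "dr": [0, 0, 0]}, {"gripper": 42, "delta_pos": [0, 0, 0], "dr": [0, 0, 0]}, {"gripper": 42, "delta_pos": [0, 0, 0], "dr": [0, 0, 0]}, {"gripper": 42, "delta_pos": [0, 0, 0], "dr": [0, 0, 0]}, {"gripper": 42, "delta_pos": [-1.5, 0, 0], "dr": [0, 0, 0]}]'

```text
t: 16.85
ee_pos: [623.9, -24.0, 51.2]
orientation: [2.195, 0.051, -2.202]
ft_force: [-1.6, -0.0, -0.7]
width: 36.8
```

Call:
apply_moves --increments '[{"gripper": 42, "delta_pos": [-2, 0, 0], "dr": [0, 0, 0]}, {"gripper": 42, "delta_pos": [-2.5, 0, 0], "dr": [0, 0, 0]}, {"gripper": 30, "delta_pos": [-2.5, 0, 0], "dr": [0, 0, 0]}, {"gripper": 0, "delta_pos": [-2.5, 0, 0], "dr": [0, 0, 0]}, {"gripper": 0, "delta_pos": [-2.5, 0, 0], "dr": [0, 0, 0]}]'

```text
t: 17.27
ee_pos: [625.4, -24.0, 174.5]
orientation: [2.199, 0.05, -2.197]
ft_force: [0.5, -1.1, 0.2]
width: 20.6
```

Run:
```python
from h import *
st()
for n in('top','scene'):
    d=img(n,n+'2.png');W=cloud(d)
    for b in battens(d,W):
        if b[0]>560: print(*b, w2b(b[:2]).round(1))
    # ball and grip and hub by height & darkness
    dark=d['img'].max(2)<75
    P=W.reshape(-1,3);L=np.c_[(P[:,:2]-BED)@EX,(P[:,:2]-BED)@EY,P[:,2]].reshape(W.shape)
    for nm,(x0,x1,y0,y1,z0,z1) in dict(ball=(-80,-10,235,290,124,160),grip=(-190,-90,120,300,100,175),griptop=(-190,-90,120,300,156,170),hubtop=(-25,60,190,290,90,110)).items():
        m=(L[...,0]>x0)&(L[...,0]<x1)&(L[...,1]>y0)&(L[...,1]<y1)&(L[...,2]>z0)&(L[...,2]<z1)
        if m.sum()>3:
            q=L[m];print(n,nm,m.sum(),np.median(q,0).round(1),np.percentile(q,4,axis=0).round(1),np.percentile(q,96,axis=0).round(1))
```

```text
t 17.27 p [625.4 -24.  174.5] bed [ 0.1 50.2] psi 0.046 F [ 0.5 -1.1  0.2] w 20.6 q [-0.06  0.49  1.67  0.    0.98  1.47]
632.5 -127.6 120.3 30.3 0.8 52.2 297 [358. 210.] [  2.4 -53.6]
top ball 52 [-47.6 258.8 139.3] [-56.2 247.3 129.4] [-38.8 268.8 144.8]
top grip 88 [-138.1  190.4  157. ] [-147.3  180.9  110.1] [-124.   204.1  164.7]
top griptop 50 [-135.9  192.7  160.8] [-146.4  184.3  156.4] [-127.6  201.5  165.3]
top hubtop 208 [  6.5 238.8  95.4] [-16.2 218.7  90.4] [ 27.1 259.3 101.6]
625.0 -26.2 122.3 32.9 4.3 52.0 714 [384. 310.] [-0.3 48.1]
626.3 -76.6 120.4 32.4 2.5 52.2 776 [368. 325.] [-1.4 -2.3]
632.1 -128.4 120.8 31.3 2.9 52.0 834 [353. 343.] [  1.9 -54.4]
590.8 -169.6 78.3 15.5 2.0 57.0 140 [324. 340.] [-41.2 -93.6]
scene ball 53 [-43.6 256.  138.6] [-49.7 249.4 131.5] [-37.1 267.  143.9]
scene grip 26 [-136.8  180.6  112.8] [-146.   178.9  102.1] [-133.5  185.   126.7]
scene hubtop 313 [  7.9 239.   95. ] [-11.7 217.   91.3] [ 27.6 259.5  99. ]
```

Run:
```python
import cv2
s=cv2.imread('pics/scene2.png')[180:400,280:490]
cv2.imwrite('pics/c2.png',cv2.resize(s,None,fx=2.7,fy=2.7,interpolation=cv2.INTER_CUBIC))
```

```text
(no output)
```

View pics/c2.png

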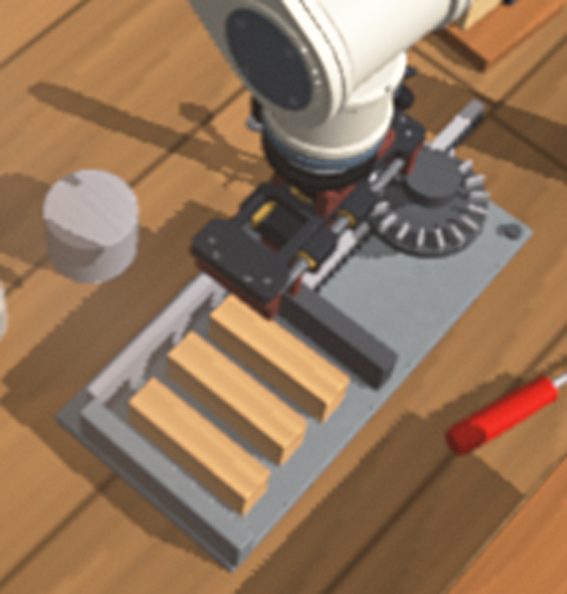

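The view shows all three battens lying parallel in the bed, with gaps and clear of the jaw. The handle is partly hidden by the arm. Next is the lever.

Run:
```python
from h import *
th=.31;ax=np.array([7.5,238.9]);u=np.array([-np.cos(th),-np.sin(th)]);n=np.array([np.sin(th),-np.cos(th)])
pv=ax+45*u
p=TH+th
w=lambda s,z:(*b2w(*(pv+s*n)),z,p)
rel(w(-72,190),w(-72,132),w(5,132))
```

```text
dr [-0.311 -0.008 -0.002] then cm [ -1.22 -25.06  -1.69]
dr [0. 0. 0.] then cm [5.8 0.  0. ]
dr [0. 0. 0.] then cm [0.  7.7 0. ]
```

Call:
apply_moves --increments '[{"gripper": 0, "delta_pos": [-0.4, 0, 0], "dr": [-0.1, 0, 0]}, {"gripper": 0, "delta_pos": [-0.4, 0, 0], "dr": [-0.1, 0, 0]}, {"gripper": 0, "delta_pos": [-0.4, 0, 0], "dr": [-0.11, 0, 0]}, {"gripper": 0, "delta_pos": [0, -2.5, -0.2], "dr": [0, 0, 0]}, {"gripper": 0, "delta_pos": [0, -2.5, -0.2], "dr": [0, 0, 0]}]'

```text
t: 17.78
ee_pos: [611.6, 23.8, 184.4]
orientation: [2.029, 0.363, -2.028]
ft_force: [-0.3, 0.6, -0.8]
width: 0.4
```

Call:
apply_moves --increments '[{"gripper": 0, "delta_pos": [0, -2.5, -0.2], "dr": [0, 0, 0]}, {"gripper": 0, "delta_pos": [0, -2.5, -0.2], "dr": [0, 0, 0]}, {"gripper": 0, "delta_pos": [0, -2.5, -0.2], "dr": [0, 0, 0]}, {"gripper": 0, "delta_pos": [0, -2.5, -0.2], "dr": [0, 0, 0]}, {"gripper": 0, "delta_pos": [0, -2.5, -0.2], "dr": [0, 0, 0]}]'

```text
t: 18.2
ee_pos: [576.7, 145.9, 184.1]
orientation: [2.027, 0.365, -2.028]
ft_force: [1.3, -0.3, -0.3]
width: 0.5
```

Call:
apply_moves --increments '[{"gripper": 0, "delta_pos": [0, -2.5, -0.1], "dr": [0, 0, 0]}, {"gripper": 0, "delta_pos": [0, -2.5, -0.1], "dr": [0, 0, 0]}, {"gripper": 0, "delta_pos": [0, -2.5, -0.1], "dr": [0, 0, 0]}, {"gripper": 0, "delta_pos": [0, 0, 0], "dr": [0, 0, 0]}, {"gripper": 0, "delta_pos": [0, 0, 0], "dr": [0, 0, 0]}]'

```text
t: 18.62
ee_pos: [553.6, 217.0, 184.2]
orientation: [2.026, 0.367, -2.027]
ft_force: [0.1, 0.2, -0.3]
width: 0.7
```

Run:
```python
from h import *
th=.31;ax=np.array([7.5,238.9]);u=np.array([-np.cos(th),-np.sin(th)]);n=np.array([np.sin(th),-np.cos(th)])
pv=ax+45*u
p=TH+th
w=lambda s,z:(*b2w(*(pv+s*n)),z,p)
st();rel(w(-72,190),w(-72,132),w(5,132))
```

```text
t 18.62 p [553.6 217.  184.2] bed [-60.3 294.4] psi 0.358 F [ 0.1  0.2 -0.3] w 0.7 q [ 0.35  0.44  1.73 -0.    0.97  1.57]
dr [0.001 0.001 0.   ] then cm [-0.58  0.15 -0.26]
dr [0. 0. 0.] then cm [5.8 0.  0. ]
dr [0. 0. 0.] then cm [0.  7.7 0. ]
```

Call:
apply_moves --increments '[{"gripper": 0, "delta_pos": [2, 0, -0.3], "dr": [0, 0, 0]}, {"gripper": 0, "delta_pos": [2, 0, 0], "dr": [0, 0, 0]}, {"gripper": 0, "delta_pos": [1.2, 0, 0], "dr": [0, 0, 0]}, {"gripper": 0, "delta_pos": [0, 0, 0], "dr": [0, 0, 0]}, {"gripper": 0, "delta_pos": [0, 1, 0], "dr": [0, 0, 0]}]'

```text
t: 19.03
ee_pos: [560.0, 207.7, 132.1]
orientation: [2.026, 0.365, -2.029]
ft_force: [-0.6, -0.5, 0.3]
width: 0.5
```

Call:
apply_moves --increments '[{"gripper": 0, "delta_pos": [0, 0.7, 0], "dr": [0, 0, 0]}, {"gripper": 0, "delta_pos": [0, 0.7, 0], "dr": [0, 0, 0]}, {"gripper": 0, "delta_pos": [0, 0.7, 0], "dr": [0, 0, 0]}, {"gripper": 0, "delta_pos": [0, 0.7, 0], "dr": [0, 0, 0]}, {"gripper": 0, "delta_pos": [0, 0.7, 0], "dr": [0, 0, 0]}]'

```text
t: 19.45
ee_pos: [573.3, 174.0, 133.2]
orientation: [2.029, 0.364, -2.027]
ft_force: [0.4, 0.4, 0.1]
width: 0.1
```

Call:
apply_moves --increments '[{"gripper": 0, "delta_pos": [0, 0.7, 0], "dr": [0, 0, 0]}, {"gripper": 0, "delta_pos": [0, 0.7, 0], "dr": [0, 0, 0]}, {"gripper": 0, "delta_pos": [0, 0.7, 0], "dr": [0, 0, 0]}, {"gripper": 0, "delta_pos": [0, 0.7, 0], "dr": [0, 0, 0]}, {"gripper": 0, "delta_pos": [0, 0.4, 0], "dr": [0, 0, 0]}]'

```text
t: 19.87
ee_pos: [584.1, 144.1, 132.6]
orientation: [2.028, 0.364, -2.028]
ft_force: [0.5, 0.2, -0.2]
width: 0.3
```

Call:
apply_moves --increments '[{"gripper": 0, "delta_pos": [-0.5, -1, 0], "dr": [0, 0, 0]}, {"gripper": 0, "delta_pos": [-1, -2, 0], "dr": [0, 0, 0]}, {"gripper": 0, "delta_pos": [-2, -2, 0], "dr": [0, 0, 0]}, {"gripper": 0, "delta_pos": [-2.5, -2, 0], "dr": [0, 0, 0]}, {"gripper": 0, "delta_pos": [0, -2.5, 0], "dr": [0, 0, 0]}]'

```text
t: 20.28
ee_pos: [552.6, 236.2, 197.4]
orientation: [2.036, 0.366, -2.022]
ft_force: [0.0, 0.8, 0.4]
width: 0.5
```

```bash
cat >> h.py <<'E'
def look(n,save=None):
    d=img(n,save);W=cloud(d)
    P=W.reshape(-1,3);L=np.c_[(P[:,:2]-BED)@EX,(P[:,:2]-BED)@EY,P[:,2]].reshape(W.shape)
    hsv=cv2.cvtColor(d['img'],cv2.COLOR_RGB2HSV)
    return d,W,L,hsv
def rp(nm,q): print(nm,len(q),*( [np.median(q,0).round(1),np.percentile(q,4,axis=0).round(1),np.percentile(q,96,axis=0).round(1)] if len(q)>3 else []))
def bx(L,x0,x1,y0,y1,z0,z1): return (L[...,0]>x0)&(L[...,0]<x1)&(L[...,1]>y0)&(L[...,1]<y1)&(L[...,2]>z0)&(L[...,2]<z1)
E
python3 - <<'E'
from h import *
st()
for n in('top','scene'):
    d,W,L,_=look(n,n+'3.png')
    rp(n+' ball',L[bx(L,-80,0,150,290,120,160)])
    rp(n+' griptop',L[bx(L,-190,-90,120,320,155,170)])
    rp(n+' jaw',L[bx(L,-50,60,60,130,53,59)])
E
```

```text
t 20.28 p [552.6 236.2 197.4] bed [-60.3 313.6] psi 0.355 F [0.  0.8 0.4] w 0.5 q [0.38 0.42 1.72 0.   1.   1.6 ]
top ball 55 [-26.5 200.6 145.4] [-33.8 190.5 122.9] [-17. 211. 154.]
top griptop 50 [-130.6  179.   160.6] [-141.   168.3  156.5] [-121.9  187.3  166.5]
top jaw 160 [ 7.6 95.2 56.2] [-42.5  61.3  53.4] [ 53.5 104.8  58.8]
scene ball 82 [-23.7 196.2 145.9] [-33.6 189.5 137.4] [-15.6 205.8 152.1]
scene griptop 74 [-129.1  176.   160.4] [-138.3  168.8  155.6] [-121.1  185.6  164.2]
scene jaw 363 [ 6.4 94.7 55.5] [-45.7  61.7  53.3] [ 56.6 105.1  58.2]
```

Call:
apply_moves --increments '[{"gripper": 65, "delta_pos": [0, 0, 0], "dr": [0.1, 0, 0]}, {"gripper": 65, "delta_pos": [0, 0, 0], "dr": [0.1, 0, 0]}, {"gripper": 65, "delta_pos": [0, 0, 0], "dr": [0.108, 0, 0]}, {"gripper": 65, "delta_pos": [0, 2.2, 1.2], "dr": [0, 0, 0]}, {"gripper": 65, "delta_pos": [0, 2.2, 1.2], "dr": [0, 0, 0]}]'

```text
t: 20.8
ee_pos: [528.4, 189.1, 192.2]
orientation: [2.196, 0.054, -2.197]
ft_force: [-0.4, -0.6, 0.6]
width: 30.4
```

Call:
apply_moves --increments '[{"gripper": 65, "delta_pos": [0, 2.2, 1.2], "dr": [0, 0, 0]}, {"gripper": 65, "delta_pos": [0, 2.2, 1.2], "dr": [0, 0, 0]}, {"gripper": 65, "delta_pos": [0, 2.2, 1.2], "dr": [0, 0, 0]}, {"gripper": 65, "delta_pos": [0, 2.2, 1.1], "dr": [0, 0, 0]}, {"gripper": 65, "delta_pos": [0, 0, 0], "dr": [0, 0, 0]}]'

```text
t: 21.22
ee_pos: [483.4, 96.0, 192.1]
orientation: [2.194, 0.049, -2.201]
ft_force: [0.8, -0.1, -0.3]
width: 56.9
```

Run:
```python
from h import *
st(); rel((*b2w(-130.5,178.5),129,TH))
d,W,L,_=look('scene')
rp('griptop',L[bx(L,-190,-90,120,320,155,164)])
```

```text
t 21.22 p [483.4  96.  192.1] bed [-136.1  176.8] psi 0.046 F [ 0.8 -0.1 -0.3] w 56.9 q [ 0.17  0.29  1.95 -0.    0.91  1.7 ]
dr [-0.001  0.003 -0.001] then cm [ 6.31 -0.17 -0.56]
griptop 65 [-129.   176.3  160.6] [-138.7  167.9  155.8] [-120.3  185.3  163.8]
```

Call:
apply_moves --increments '[{"gripper": 65, "delta_pos": [0, 0, -0.5], "dr": [0, 0, 0]}, {"gripper": 65, "delta_pos": [2, 0, 0], "dr": [0, 0, 0]}, {"gripper": 65, "delta_pos": [2, 0, 0], "dr": [0, 0, 0]}, {"gripper": 65, "delta_pos": [2, 0, 0], "dr": [0, 0, 0]}, {"gripper": 65, "delta_pos": [0.3, 0, 0], "dr": [0, 0, 0]}]'

```text
t: 21.68
ee_pos: [490.2, 99.8, 127.0]
orientation: [2.192, 0.053, -2.201]
ft_force: [-0.7, 1.0, -0.2]
width: 56.8
```

Call:
apply_moves --increments '[{"gripper": 34, "delta_pos": [0, 0, 0], "dr": [0, 0, 0]}, {"gripper": 34, "delta_pos": [0, 0, 0], "dr": [0, 0, 0]}, {"gripper": 34, "delta_pos": [0, 0, 0], "dr": [0, 0, 0]}, {"gripper": 34, "delta_pos": [0, 0, 0], "dr": [0, 0, 0]}, {"gripper": 34, "delta_pos": [0, 0, 0], "dr": [0, 0, 0]}]'

```text
t: 22.1
ee_pos: [491.8, 99.3, 130.6]
orientation: [2.199, 0.053, -2.195]
ft_force: [-1.2, 0.0, -0.2]
width: 30.7
```

Run:
```python
from h import *
st(); 
d,W,L,_=look('top','top4.png')
cv2.imwrite('pics/c4.png',cv2.resize(d['img'][165:290,180:390,::-1],None,fx=3.2,fy=3.2,interpolation=cv2.INTER_CUBIC))
```

```text
t 22.1 p [491.8  99.3 130.6] bed [-127.5  179.7] psi 0.048 F [-1.2  0.  -0.2] w 30.7 q [0.18 0.39 1.97 0.   0.78 1.7 ]
```

Call:
apply_moves --increments '[{"gripper": 34, "delta_pos": [0, -1.4, 0.5], "dr": [0, 0, 0]}, {"gripper": 34, "delta_pos": [0, -1.4, 0.4], "dr": [0, 0, 0]}, {"gripper": 34, "delta_pos": [0, -1.5, 0.3], "dr": [0, 0, 0]}, {"gripper": 34, "delta_pos": [0, -1.5, 0.1], "dr": [0, 0, 0]}, {"gripper": 34, "delta_pos": [0, -1.5, 0], "dr": [0, 0, 0]}]'

```text
t: 22.57
ee_pos: [474.4, 171.8, 130.2]
orientation: [2.198, 0.052, -2.197]
ft_force: [-0.8, -0.9, 0.9]
width: 29.6
```

Call:
apply_moves --increments '[{"gripper": 34, "delta_pos": [0, -1.5, -0.2], "dr": [0, 0, 0]}, {"gripper": 34, "delta_pos": [0, -1.5, -0.4], "dr": [0, 0, 0]}, {"gripper": 34, "delta_pos": [0, -1.4, -0.5], "dr": [0, 0, 0]}, {"gripper": 34, "delta_pos": [0, -1.4, -0.6], "dr": [0, 0, 0]}, {"gripper": 34, "delta_pos": [0, -1.3, -0.8], "dr": [0, 0, 0]}]'

```text
t: 22.98
ee_pos: [496.6, 244.5, 130.0]
orientation: [2.197, 0.053, -2.197]
ft_force: [0.8, -1.2, 1.6]
width: 30.0
```

Call:
apply_moves --increments '[{"gripper": 34, "delta_pos": [0, -0.6, -0.4], "dr": [0, 0, 0]}, {"gripper": 34, "delta_pos": [0, -0.4, -0.3], "dr": [0, 0, 0]}, {"gripper": 34, "delta_pos": [0, -0.2, -0.1], "dr": [0, 0, 0]}, {"gripper": 34, "delta_pos": [0, 0, 0], "dr": [0, 0, 0]}, {"gripper": 34, "delta_pos": [0, 0, 0], "dr": [0, 0, 0]}]'

```text
t: 23.4
ee_pos: [503.3, 255.5, 129.5]
orientation: [2.197, 0.052, -2.198]
ft_force: [1.0, 0.7, 0.5]
width: 29.9
```

```bash
cat >> h.py <<'E'
def press():
    st();o=ctrl.get_obs();p=w2b(o['ee_pos'])-np.array([7.5,238.9]);print('theta tcp',np.arctan2(-p[1],-p[0]).round(3),'r',np.hypot(*p).round(1))
    for n in('top','scene'):
        d,W,L,_=look(n)
        q=L[bx(L,-40,70,-60,125,53.2,57)&(cv2.cvtColor(d['img'],cv2.COLOR_RGB2HSV)[...,1]<60)]; rp(n+' jaw',q)
        rp(n+' ear',L[bx(L,-100,-70,-60,130,71,80)])
        rp(n+' griptop',L[bx(L,-190,-60,120,380,152,164)]); rp(n+' ball',L[bx(L,-70,0,150,320,120,155)])
E
python3 -c "
from h import *
press()"
```

```text
t 23.4 p [503.3 255.5 129.5] bed [-108.6  335.2] psi 0.047 F [1.  0.7 0.5] w 29.9 q [0.45 0.47 1.83 0.   0.84 1.97]
theta tcp -0.692 r 150.9
top jaw 96 [15.5 95.1 54.9] [-36.5  34.2  53.3] [ 65.2 105.6  56.8]
top ear 44 [-83.7  97.6  75.8] [-95.8  89.   71.9] [-71.8 106.5  78.7]
top griptop 0
top ball 47 [-43.7 248.6 146.3] [-51.3 240.3 138.3] [-35.1 258.9 152.3]
scene jaw 272 [15.5 95.5 55.1] [-34.5  86.4  53.4] [ 64.9 105.   56.8]
scene ear 99 [-84.   96.1  75.9] [-96.   87.4  72.9] [-71.8 106.9  79.1]
scene griptop 15 [-99.2 314.9 157. ] [-101.5  308.3  153.4] [-98.1 331.3 161.8]
scene ball 88 [-40.4 246.6 144.9] [-50.8 238.4 121.2] [-33.1 256.2 151.6]
```

Call:
apply_moves --increments '[{"gripper": 34, "delta_pos": [0, 1.2, 0.9], "dr": [0, 0, 0]}, {"gripper": 34, "delta_pos": [0, 1.3, 0.8], "dr": [0, 0, 0]}, {"gripper": 34, "delta_pos": [0, 1.4, 0.6], "dr": [0, 0, 0]}, {"gripper": 34, "delta_pos": [0, 1.4, 0.5], "dr": [0, 0, 0]}, {"gripper": 34, "delta_pos": [0, 1.5, 0.4], "dr": [0, 0, 0]}]'

```text
t: 23.92
ee_pos: [474.3, 185.5, 129.8]
orientation: [2.198, 0.053, -2.198]
ft_force: [-0.5, 4.6, -1.5]
width: 30.0
```

Call:
apply_moves --increments '[{"gripper": 34, "delta_pos": [0, 1.5, 0.2], "dr": [0, 0, 0]}, {"gripper": 34, "delta_pos": [0, 1.5, 0], "dr": [0, 0, 0]}, {"gripper": 34, "delta_pos": [0, 1.5, -0.1], "dr": [0, 0, 0]}, {"gripper": 34, "delta_pos": [0, 1.5, -0.2], "dr": [0, 0, 0]}, {"gripper": 34, "delta_pos": [0, 1.4, -0.4], "dr": [0, 0, 0]}]'

```text
t: 24.33
ee_pos: [482.9, 111.7, 129.7]
orientation: [2.198, 0.052, -2.199]
ft_force: [-0.4, 5.3, -1.0]
width: 29.6
```

Call:
apply_moves --increments '[{"gripper": 34, "delta_pos": [0, 1.4, -0.5], "dr": [0, 0, 0]}, {"gripper": 34, "delta_pos": [0, 1.3, -0.7], "dr": [0, 0, 0]}, {"gripper": 34, "delta_pos": [0, 0.7, -0.4], "dr": [0, 0, 0]}, {"gripper": 34, "delta_pos": [0, 0, 0], "dr": [0, 0, 0]}, {"gripper": 34, "delta_pos": [0, 0, 0], "dr": [0, 0, 0]}]'

```text
t: 24.75
ee_pos: [500.9, 78.9, 129.6]
orientation: [2.198, 0.051, -2.198]
ft_force: [0.5, 0.1, 0.3]
width: 30.0
```

```bash
python3 -c "
from h import *
press()"
```

```text
t 24.75 p [500.9  78.9 129.6] bed [-119.3  158.9] psi 0.047 F [0.5 0.1 0.3] w 30.0 q [ 0.13  0.4   1.96 -0.    0.78  1.66]
theta tcp 0.563 r 150.0
top jaw 89 [ 8.2 77.9 55. ] [-38.2  27.8  53.4] [57.1 87.3 56.9]
top ear 1
top griptop 0
top ball 39 [-11.7 187.1 138.9] [-18.  176.3 130.7] [ -4.  195.8 147. ]
scene jaw 269 [14.1 78.5 55.2] [-35.2  68.9  53.4] [65.9 87.8 56.8]
scene ear 99 [-83.8  77.8  76. ] [-96.1  70.1  72.2] [-70.6  88.9  79.2]
scene griptop 16 [-110.3  136.2  158.4] [-114.9  132.5  152.7] [-109.3  181.7  163. ]
scene ball 85 [-10.7 181.6 138. ] [-20.8 175.2 127.8] [ -2.8 192.4 143.5]
```

Call:
apply_moves --increments '[{"gripper": 34, "delta_pos": [0, -0.7, 0.4], "dr": [0, 0, 0]}, {"gripper": 34, "delta_pos": [0, -1.3, 0.7], "dr": [0, 0, 0]}, {"gripper": 34, "delta_pos": [0, -1.4, 0.5], "dr": [0, 0, 0]}, {"gripper": 34, "delta_pos": [0, -1.4, 0.4], "dr": [0, 0, 0]}, {"gripper": 34, "delta_pos": [0, -1.5, 0.2], "dr": [0, 0, 0]}]'

```text
t: 25.27
ee_pos: [474.6, 142.3, 129.6]
orientation: [2.195, 0.053, -2.198]
ft_force: [0.2, -1.6, -0.5]
width: 29.9
```

Call:
apply_moves --increments '[{"gripper": 34, "delta_pos": [0, -1.5, 0.1], "dr": [0, 0, 0]}, {"gripper": 34, "delta_pos": [0, -1.5, 0], "dr": [0, 0, 0]}, {"gripper": 34, "delta_pos": [0, -1.5, -0.2], "dr": [0, 0, 0]}, {"gripper": 34, "delta_pos": [0, -1.5, -0.4], "dr": [0, 0, 0]}, {"gripper": 34, "delta_pos": [0, -1.4, -0.5], "dr": [0, 0, 0]}]'

```text
t: 25.68
ee_pos: [481.5, 217.1, 129.6]
orientation: [2.195, 0.053, -2.197]
ft_force: [0.6, -2.0, -0.1]
width: 30.1
```

Call:
apply_moves --increments '[{"gripper": 34, "delta_pos": [0, -1.4, -0.6], "dr": [0, 0, 0]}, {"gripper": 34, "delta_pos": [0, -1.3, -0.8], "dr": [0, 0, 0]}, {"gripper": 34, "delta_pos": [0, -1.2, -0.9], "dr": [0, 0, 0]}, {"gripper": 34, "delta_pos": [0, 0, 0], "dr": [0, 0, 0]}, {"gripper": 34, "delta_pos": [0, 0, 0], "dr": [0, 0, 0]}]'

```text
t: 26.1
ee_pos: [503.7, 256.7, 129.5]
orientation: [2.197, 0.054, -2.197]
ft_force: [-0.2, 0.5, 0.1]
width: 29.9
```

Call:
apply_moves --increments '[{"gripper": 34, "delta_pos": [0, 1.2, 0.9], "dr": [0, 0, 0]}, {"gripper": 34, "delta_pos": [0, 1.3, 0.8], "dr": [0, 0, 0]}, {"gripper": 34, "delta_pos": [0, 1.4, 0.6], "dr": [0, 0, 0]}, {"gripper": 34, "delta_pos": [0, 1.4, 0.5], "dr": [0, 0, 0]}, {"gripper": 34, "delta_pos": [0, 1.5, 0.4], "dr": [0, 0, 0]}]'

```text
t: 26.52
ee_pos: [474.0, 185.5, 129.6]
orientation: [2.197, 0.053, -2.198]
ft_force: [0.7, 4.8, -3.0]
width: 30.0
```

Call:
apply_moves --increments '[{"gripper": 34, "delta_pos": [0, 1.5, 0.2], "dr": [0, 0, 0]}, {"gripper": 34, "delta_pos": [0, 1.5, 0], "dr": [0, 0, 0]}, {"gripper": 34, "delta_pos": [0, 1.5, -0.1], "dr": [0, 0, 0]}, {"gripper": 34, "delta_pos": [0, 1.5, -0.2], "dr": [0, 0, 0]}, {"gripper": 34, "delta_pos": [0, 1.4, -0.4], "dr": [0, 0, 0]}]'

```text
t: 26.93
ee_pos: [482.4, 111.4, 129.6]
orientation: [2.197, 0.052, -2.199]
ft_force: [0.5, 5.5, -1.5]
width: 29.8
```

Call:
apply_moves --increments '[{"gripper": 34, "delta_pos": [0, 1.4, -0.5], "dr": [0, 0, 0]}, {"gripper": 34, "delta_pos": [0, 1.3, -0.7], "dr": [0, 0, 0]}, {"gripper": 34, "delta_pos": [0, 0.7, -0.4], "dr": [0, 0, 0]}, {"gripper": 34, "delta_pos": [0, 0, 0], "dr": [0, 0, 0]}, {"gripper": 34, "delta_pos": [0, 0, 0], "dr": [0, 0, 0]}]'

```text
t: 27.35
ee_pos: [500.7, 78.7, 129.6]
orientation: [2.197, 0.051, -2.198]
ft_force: [0.4, -0.8, 0.1]
width: 29.8
```

Call:
apply_moves --increments '[{"gripper": 34, "delta_pos": [0, -0.7, 0.4], "dr": [0, 0, 0]}, {"gripper": 34, "delta_pos": [0, -1.3, 0.7], "dr": [0, 0, 0]}, {"gripper": 34, "delta_pos": [0, -1.4, 0.5], "dr": [0, 0, 0]}, {"gripper": 34, "delta_pos": [0, -1.4, 0.4], "dr": [0, 0, 0]}, {"gripper": 34, "delta_pos": [0, -1.5, 0.2], "dr": [0, 0, 0]}]'

```text
t: 27.77
ee_pos: [474.5, 142.3, 129.7]
orientation: [2.196, 0.053, -2.197]
ft_force: [0.2, -0.7, -0.1]
width: 30.0
```

Call:
apply_moves --increments '[{"gripper": 34, "delta_pos": [0, -1.5, 0.1], "dr": [0, 0, 0]}, {"gripper": 34, "delta_pos": [0, -1.5, 0], "dr": [0, 0, 0]}, {"gripper": 34, "delta_pos": [0, -1.5, -0.2], "dr": [0, 0, 0]}, {"gripper": 34, "delta_pos": [0, -1.5, -0.4], "dr": [0, 0, 0]}, {"gripper": 34, "delta_pos": [0, -1.4, -0.5], "dr": [0, 0, 0]}]'

```text
t: 28.18
ee_pos: [481.2, 217.1, 129.6]
orientation: [2.195, 0.053, -2.197]
ft_force: [0.1, -0.9, 0.1]
width: 29.7
```

Call:
apply_moves --increments '[{"gripper": 34, "delta_pos": [0, -1.4, -0.6], "dr": [0, 0, 0]}, {"gripper": 34, "delta_pos": [0, -1.3, -0.8], "dr": [0, 0, 0]}, {"gripper": 34, "delta_pos": [0, -1.2, -0.9], "dr": [0, 0, 0]}, {"gripper": 34, "delta_pos": [0, 0, 0], "dr": [0, 0, 0]}, {"gripper": 34, "delta_pos": [0, 0, 0], "dr": [0, 0, 0]}]'

```text
t: 28.6
ee_pos: [503.7, 256.7, 129.5]
orientation: [2.197, 0.054, -2.197]
ft_force: [-0.4, -0.2, 0.1]
width: 29.6
```

```bash
python3 -c "
from h import *
press()
for b in battens(img('scene')):
  if b[0]>560: print(*b,w2b(b[:2]).round(1))
img('scene','scene5.png')"
```

```text
t 28.6 p [503.7 256.7 129.5] bed [-108.2  336.4] psi 0.049 F [-0.4 -0.2  0.1] w 29.6 q [0.45 0.47 1.83 0.   0.84 1.97]
theta tcp -0.7 r 151.3
top jaw 83 [25.4 54.9 55. ] [-33.8 -15.5  53.4] [64.  64.3 56.8]
top ear 49 [-84.2  57.6  76. ] [-96.6  48.9  71.9] [-70.8  66.4  79.6]
top griptop 0
top ball 49 [-50.4 242.6 138.9] [-58.2 233.1 130.4] [-41.8 251.8 147.3]
scene jaw 252 [15.1 56.1 55.3] [-36.3  47.8  53.5] [65.4 64.8 56.8]
scene ear 103 [-83.2  56.8  75.9] [-95.6  47.   72.2] [-71.7  66.   78.9]
scene griptop 16 [-99.8 321.4 157. ] [-102.3  310.   153.4] [-97.2 332.5 162.3]
scene ball 85 [-48.2 238.5 137.7] [-58.  231.6 121.7] [-40.  250.2 143.7]
625.7 -59.5 123.1 68.0 2.4 51.8 1758 [373. 320.] [-1.2 14.8]
631.8 -128.5 121.0 32.5 3.0 51.7 936 [353. 343.] [  1.6 -54.4]
584.8 -169.9 64.4 17.3 2.6 57.4 130 [322. 339.] [-47.2 -93.6]
```

Call:
apply_moves --increments '[{"gripper": 34, "delta_pos": [0, 1.2, 0.9], "dr": [0, 0, 0]}, {"gripper": 34, "delta_pos": [0, 1.3, 0.8], "dr": [0, 0, 0]}, {"gripper": 34, "delta_pos": [0, 1.4, 0.6], "dr": [0, 0, 0]}, {"gripper": 34, "delta_pos": [0, 1.4, 0.5], "dr": [0, 0, 0]}, {"gripper": 34, "delta_pos": [0, 1.5, 0.4], "dr": [0, 0, 0]}]'

```text
t: 29.22
ee_pos: [474.4, 185.7, 129.8]
orientation: [2.198, 0.053, -2.197]
ft_force: [0.4, 5.2, -1.1]
width: 30.2
```

Call:
apply_moves --increments '[{"gripper": 34, "delta_pos": [0, 1.5, 0.2], "dr": [0, 0, 0]}, {"gripper": 34, "delta_pos": [0, 1.5, 0], "dr": [0, 0, 0]}, {"gripper": 34, "delta_pos": [0, 1.5, -0.1], "dr": [0, 0, 0]}, {"gripper": 34, "delta_pos": [0, 1.5, -0.2], "dr": [0, 0, 0]}, {"gripper": 34, "delta_pos": [0, 1.4, -0.4], "dr": [0, 0, 0]}]'

```text
t: 29.63
ee_pos: [482.9, 111.6, 129.8]
orientation: [2.198, 0.052, -2.198]
ft_force: [0.0, 5.5, -1.0]
width: 30.0
```

Call:
apply_moves --increments '[{"gripper": 34, "delta_pos": [0, 1.4, -0.5], "dr": [0, 0, 0]}, {"gripper": 34, "delta_pos": [0, 1.3, -0.7], "dr": [0, 0, 0]}, {"gripper": 34, "delta_pos": [0, 0.7, -0.4], "dr": [0, 0, 0]}, {"gripper": 34, "delta_pos": [0, 0, 0], "dr": [0, 0, 0]}, {"gripper": 34, "delta_pos": [0, 0, 0], "dr": [0, 0, 0]}]'

```text
t: 30.05
ee_pos: [500.7, 78.8, 129.6]
orientation: [2.197, 0.051, -2.198]
ft_force: [-0.2, 0.4, 0.6]
width: 29.9
```

Call:
apply_moves --increments '[{"gripper": 34, "delta_pos": [0, -0.7, 0.4], "dr": [0, 0, 0]}, {"gripper": 34, "delta_pos": [0, -1.3, 0.7], "dr": [0, 0, 0]}, {"gripper": 34, "delta_pos": [0, -1.4, 0.5], "dr": [0, 0, 0]}, {"gripper": 34, "delta_pos": [0, -1.4, 0.4], "dr": [0, 0, 0]}, {"gripper": 34, "delta_pos": [0, -1.5, 0.2], "dr": [0, 0, 0]}]'

```text
t: 30.47
ee_pos: [474.2, 142.2, 129.5]
orientation: [2.195, 0.052, -2.198]
ft_force: [-0.8, -1.8, -0.6]
width: 29.9
```

Call:
apply_moves --increments '[{"gripper": 34, "delta_pos": [0, -1.5, 0.1], "dr": [0, 0, 0]}, {"gripper": 34, "delta_pos": [0, -1.5, 0], "dr": [0, 0, 0]}, {"gripper": 34, "delta_pos": [0, -1.5, -0.2], "dr": [0, 0, 0]}, {"gripper": 34, "delta_pos": [0, -1.5, -0.4], "dr": [0, 0, 0]}, {"gripper": 34, "delta_pos": [0, -1.4, -0.5], "dr": [0, 0, 0]}]'

```text
t: 30.88
ee_pos: [481.1, 217.0, 129.5]
orientation: [2.195, 0.053, -2.197]
ft_force: [0.1, -1.7, 0.4]
width: 30.1
```

Call:
apply_moves --increments '[{"gripper": 34, "delta_pos": [0, -1.4, -0.6], "dr": [0, 0, 0]}, {"gripper": 34, "delta_pos": [0, -1.3, -0.8], "dr": [0, 0, 0]}, {"gripper": 34, "delta_pos": [0, -1.2, -0.9], "dr": [0, 0, 0]}, {"gripper": 34, "delta_pos": [0, 0, 0], "dr": [0, 0, 0]}, {"gripper": 34, "delta_pos": [0, 0, 0], "dr": [0, 0, 0]}]'

```text
t: 31.3
ee_pos: [503.7, 256.7, 129.5]
orientation: [2.197, 0.054, -2.197]
ft_force: [-0.7, 0.6, 0.6]
width: 29.8
```

```bash
python3 -c "
from h import *
press()
for b in battens(img('scene')):
  if b[0]>560: print(*b,w2b(b[:2]).round(1))"
```

```text
t 31.3 p [503.7 256.7 129.5] bed [-108.3  336.4] psi 0.049 F [-0.7  0.6  0.6] w 29.8 q [0.45 0.47 1.83 0.   0.84 1.97]
theta tcp -0.7 r 151.3
top jaw 75 [33.9 33.3 54.9] [-26.6  24.6  53.7] [66.8 42.2 56.7]
top ear 47 [-85.   34.8  75.2] [-97.2  16.5  71.9] [-70.8  43.3  79.4]
top griptop 0
top ball 49 [-50.7 242.7 137.7] [-58.  232.8 128.8] [-41.  251.8 145.4]
scene jaw 260 [16.1 33.2 55.1] [-34.   24.3  53.3] [66.4 41.6 56.8]
scene ear 111 [-83.2  32.7  76.2] [-96.3  23.6  72.5] [-71.5  43.1  79.3]
scene griptop 17 [-98.9 315.  156.2] [-102.   308.5  152.8] [-97.3 333.1 163. ]
scene ball 85 [-48.2 238.7 137.9] [-58.1 231.6 121.4] [-40.2 248.6 144.1]
628.6 -96.9 124.8 96.5 2.7 52.0 2547 [362. 333.] [ -0.1 -22.7]
600.7 -169.2 97.3 18.2 1.0 57.1 203 [327. 343.] [-31.3 -93.6]
```

Call:
apply_moves --increments '[{"gripper": 34, "delta_pos": [0, 1.2, 0.9], "dr": [0, 0, 0]}, {"gripper": 34, "delta_pos": [0, 1.3, 0.8], "dr": [0, 0, 0]}, {"gripper": 34, "delta_pos": [0, 1.4, 0.6], "dr": [0, 0, 0]}, {"gripper": 34, "delta_pos": [0, 1.4, 0.5], "dr": [0, 0, 0]}, {"gripper": 34, "delta_pos": [0, 1.5, 0.4], "dr": [0, 0, 0]}]'

```text
t: 31.87
ee_pos: [474.1, 185.8, 129.8]
orientation: [2.198, 0.053, -2.198]
ft_force: [-0.8, 4.9, -0.9]
width: 29.9
```

Call:
apply_moves --increments '[{"gripper": 34, "delta_pos": [0, 1.5, 0.2], "dr": [0, 0, 0]}, {"gripper": 34, "delta_pos": [0, 1.5, 0], "dr": [0, 0, 0]}, {"gripper": 34, "delta_pos": [0, 1.5, -0.1], "dr": [0, 0, 0]}, {"gripper": 34, "delta_pos": [0, 1.5, -0.2], "dr": [0, 0, 0]}, {"gripper": 34, "delta_pos": [0, 0, 0], "dr": [0, 0, 0]}]'

```text
t: 32.28
ee_pos: [478.4, 124.3, 129.8]
orientation: [2.198, 0.05, -2.199]
ft_force: [-1.6, 0.3, -1.1]
width: 30.0
```

Call:
apply_moves --increments '[{"gripper": 34, "delta_pos": [0, 0.5, -0.1], "dr": [0, 0, 0]}, {"gripper": 34, "delta_pos": [0, 0.5, -0.1], "dr": [0, 0, 0]}, {"gripper": 34, "delta_pos": [0, 0.4, -0.2], "dr": [0, 0, 0]}, {"gripper": 34, "delta_pos": [0, 0, 0], "dr": [0, 0, 0]}, {"gripper": 34, "delta_pos": [0, 0, 0], "dr": [0, 0, 0]}]'

```text
t: 32.7
ee_pos: [483.6, 112.7, 129.7]
orientation: [2.197, 0.052, -2.197]
ft_force: [0.0, 2.0, 0.9]
width: 29.9
```

```bash
python3 -c "
from h import *
press()"
```

```text
t 32.7 p [483.6 112.7 129.7] bed [-135.   193.5] psi 0.048 F [0.  2.  0.9] w 29.9 q [ 0.21  0.39  1.98 -0.    0.77  1.73]
theta tcp 0.308 r 149.6
top jaw 77 [17.9 15.3 55.2] [-32.3   7.   53.5] [63.2 24.9 56.7]
top ear 52 [-83.1  17.1  75.8] [-97.    8.4  71.8] [-71.   26.1  79.1]
top griptop 0
top ball 44 [-24.7 192.6 138.6] [-31.1 182.2 124.1] [-15.8 202.4 144.6]
scene jaw 282 [15.4 16.  55.2] [-35.5   7.2  53.4] [65.9 24.2 56.8]
scene ear 110 [-83.7  15.4  76.2] [-96.5   6.3  73.2] [-71.1  25.4  79.3]
scene griptop 21 [-125.7  172.1  158.5] [-130.1  165.7  153.3] [-124.   217.   163.5]
scene ball 81 [-24.4 188.5 137.8] [-33.7 181.8 130.7] [-15.8 199.3 142.8]
```

Call:
apply_moves --increments '[{"gripper": 34, "delta_pos": [0, 0.3, -0.1], "dr": [0, 0, 0]}, {"gripper": 34, "delta_pos": [0, 0.3, -0.1], "dr": [0, 0, 0]}, {"gripper": 34, "delta_pos": [0, 0.3, -0.1], "dr": [0, 0, 0]}, {"gripper": 34, "delta_pos": [0, 0.1, 0], "dr": [0, 0, 0]}, {"gripper": 34, "delta_pos": [0, 0, 0], "dr": [0, 0, 0]}]'

```text
t: 33.22
ee_pos: [487.1, 102.7, 129.7]
orientation: [2.198, 0.052, -2.197]
ft_force: [0.6, 3.6, 0.9]
width: 29.5
```

Call:
apply_moves --increments '[{"gripper": 34, "delta_pos": [0, 0.1, 0], "dr": [0, 0, 0]}, {"gripper": 34, "delta_pos": [0, 0.1, -0.1], "dr": [0, 0, 0]}, {"gripper": 34, "delta_pos": [0, 0.1, 0], "dr": [0, 0, 0]}, {"gripper": 34, "delta_pos": [0, 0, 0], "dr": [0, 0, 0]}, {"gripper": 34, "delta_pos": [0, 0, 0], "dr": [0, 0, 0]}]'

```text
t: 33.63
ee_pos: [488.1, 100.4, 129.7]
orientation: [2.198, 0.053, -2.198]
ft_force: [-0.1, 5.9, 0.2]
width: 29.7
```

Call:
apply_moves --increments '[{"gripper": 34, "delta_pos": [0, 0.1, 0], "dr": [0, 0, 0]}, {"gripper": 34, "delta_pos": [0, 0.1, -0.1], "dr": [0, 0, 0]}, {"gripper": 34, "delta_pos": [0, 0.1, 0], "dr": [0, 0, 0]}, {"gripper": 34, "delta_pos": [0, 0.1, -0.1], "dr": [0, 0, 0]}, {"gripper": 34, "delta_pos": [0, 0, 0], "dr": [0, 0, 0]}]'

```text
t: 34.05
ee_pos: [490.7, 97.3, 129.8]
orientation: [2.2, 0.054, -2.198]
ft_force: [0.1, 11.8, -0.4]
width: 30.4
```

Call:
apply_moves --increments '[{"gripper": 34, "delta_pos": [0, 0.1, 0], "dr": [0, 0, 0]}, {"gripper": 34, "delta_pos": [0, 0.1, -0.1], "dr": [0, 0, 0]}, {"gripper": 34, "delta_pos": [0, 0.1, 0], "dr": [0, 0, 0]}, {"gripper": 34, "delta_pos": [0, 0.1, -0.1], "dr": [0, 0, 0]}, {"gripper": 34, "delta_pos": [0, 0, 0], "dr": [0, 0, 0]}]'

```text
t: 34.47
ee_pos: [492.9, 94.3, 129.8]
orientation: [2.201, 0.055, -2.199]
ft_force: [0.3, 18.7, -1.1]
width: 30.0
```

Call:
apply_moves --increments '[{"gripper": 65, "delta_pos": [0, 0, 0], "dr": [0, 0, 0]}, {"gripper": 65, "delta_pos": [0, 0, 0], "dr": [0, 0, 0]}, {"gripper": 65, "delta_pos": [0, 0, 0], "dr": [0, 0, 0]}, {"gripper": 65, "delta_pos": [0, 0, 0], "dr": [0, 0, 0]}, {"gripper": 65, "delta_pos": [0, 0, 0], "dr": [0, 0, 0]}]'

```text
t: 34.88
ee_pos: [492.2, 91.7, 129.5]
orientation: [2.196, 0.052, -2.197]
ft_force: [-1.0, 0.0, -1.0]
width: 56.2
```

Call:
apply_moves --increments '[{"gripper": 65, "delta_pos": [-1.5, 0, 0], "dr": [0, 0, 0]}, {"gripper": 65, "delta_pos": [-2, 0, 0], "dr": [0, 0, 0]}, {"gripper": 65, "delta_pos": [-2, 0, 0], "dr": [0, 0, 0]}, {"gripper": 65, "delta_pos": [-2.5, 0, 0], "dr": [0, 0, 0]}, {"gripper": 65, "delta_pos": [-2.5, 0, 0], "dr": [0, 0, 0]}]'

```text
t: 35.3
ee_pos: [491.8, 91.5, 235.2]
orientation: [2.195, 0.051, -2.199]
ft_force: [0.5, 1.2, -0.4]
width: 57.2
```

Run:
```python
from h import *
press()
d=img('scene','scene6.png')
for b in battens(d):
  if b[0]>560: print(*b,w2b(b[:2]).round(1))
cv2.imwrite('pics/c6.png',cv2.resize(d['img'][180:400,280:490,::-1],None,fx=2.7,fy=2.7,interpolation=cv2.INTER_CUBIC))
# stand & clamp geometry
A=[];C=[]
for n in('top','scene'):
    d,W,L,_=look(n);A.append(W.reshape(-1,3));C.append(d['img'].reshape(-1,3).astype(int))
A=np.vstack(A);C=np.vstack(C)
m=(A[:,0]>470)&(A[:,0]<600)&(A[:,1]>340)&(A[:,1]<500);Q=A[m];c=C[m];dark=c.max(1)<90
S=Q[~dark&(Q[:,2]>54)&(Q[:,2]<66)];print('strip',len(S),np.median(S,0),np.polyfit(S[:,1]-415,S[:,0],1),np.percentile(S[:,1],[2,98]))
B=Q[(Q[:,2]>12)&(Q[:,2]<28)&~dark];print('standbase',len(B),cv2.minAreaRect(B[:,:2].astype(np.float32)),np.median(B[:,2]))
D=Q[dark&(Q[:,2]>100)];
for nm,k in(('fixed',D[:,0]<520),('moving',D[:,0]>530)):
    p=D[k];rp(nm,p);t=p[p[:,2]>134]; rp(nm+' top',t)
p=D[(D[:,2]>115)&(D[:,2]<130)&(D[:,0]>530)];rp('moving@122',p)
```

```text
t 35.3 p [491.8  91.5 235.2] bed [-127.8  171.9] psi 0.048 F [ 0.5  1.2 -0.4] w 57.2 q [ 0.16  0.23  1.9  -0.    1.01  1.68]
theta tcp 0.46 r 151.0
top jaw 78 [15.3 15.  55.3] [-34.8   7.2  53.3] [63.5 22.9 56.6]
top ear 41 [-83.3  14.5  76. ] [-97.1   5.8  71.5] [-71.   23.2  79.6]
top griptop 21 [-138.5  184.8  158.5] [-144.1  176.6  154.1] [-135.5  193.8  163.3]
top ball 0
scene jaw 253 [17.6 14.8 55. ] [-33.2   6.2  53.4] [66.3 23.  56.9]
scene ear 106 [-83.3  14.2  76.1] [-95.9   5.7  72.3] [-71.   23.7  79.6]
scene griptop 81 [-131.9  182.8  160. ] [-141.5  173.3  153.1] [-122.9  193.1  163. ]
scene ball 81 [-21.2 186.8 138. ] [-30.3 179.8 129.3] [-13.3 197.  144.4]
622.7 -121.9 149.4 109.6 3.9 52.4 2538 [355. 337.] [ -7.1 -47.4]
strip 171 [522.58542247 392.82891405  60.09908289] [1.12480909e-01 5.25147020e+02] [361.55967851 459.47292903]
standbase 1693 ((523.3161010742188, 410.904052734375), (129.05819702148438, 93.0194320678711), 85.25826263427734) 22.133592972782377
fixed 111 [509.7 422.2 129.1] [504.5 415.3 102.8] [512.8 434.8 145.1]
fixed top 46 [509.1 424.2 141.6] [504.4 416.  135.7] [512.8 435.4 146.7]
moving 102 [554.8 419.6 126.8] [545.4 411.4 103. ] [562.4 433.  138.9]
moving top 32 [560.8 422.3 137.8] [555.4 412.6 134.6] [563.7 432.  140.3]
moving@122 37 [552.7 415.8 123.4] [547.4 410.3 115.9] [559.2 432.3 129.3]
```

View pics/c6.png

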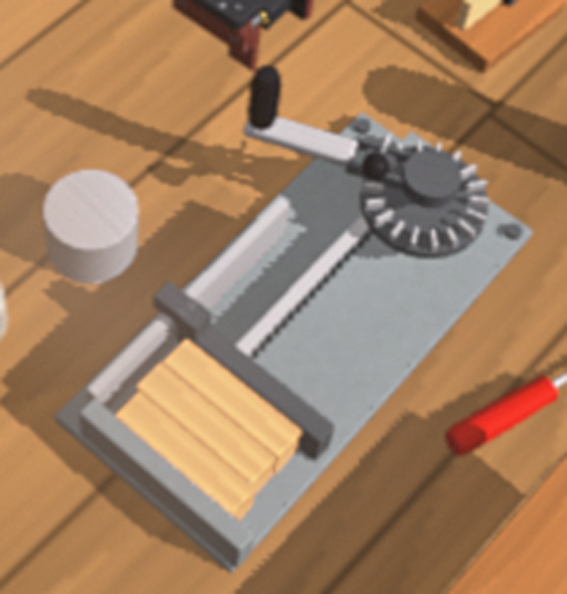

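The battens are packed tightly, with no gaps, between the fence (lower left) and the jaw at (245,365). The ball leans toward the bed, and the tin is untouched. Next I'll turn the tool for the clamp.

Call:
apply_moves --increments '[{"gripper": 65, "delta_pos": [0, 0, 0], "dr": [-0.1, 0, 0]}, {"gripper": 65, "delta_pos": [0, 0, 0], "dr": [-0.1, 0, 0]}, {"gripper": 65, "delta_pos": [0, 0, 0], "dr": [-0.1, 0, 0]}, {"gripper": 65, "delta_pos": [0, 0, 0], "dr": [-0.1, 0, 0]}, {"gripper": 65, "delta_pos": [0, 0, 0], "dr": [-0.1, 0, 0]}]'

```text
t: 35.97
ee_pos: [491.4, 91.8, 232.9]
orientation: [1.906, 0.541, -1.912]
ft_force: [0.4, -0.3, 0.6]
width: 57.2
```

Call:
apply_moves --increments '[{"gripper": 100, "delta_pos": [0, 0, 0], "dr": [-0.1, 0, 0]}, {"gripper": 100, "delta_pos": [0, 0, 0], "dr": [-0.1, 0, 0]}, {"gripper": 100, "delta_pos": [0, 0, 0], "dr": [-0.1, 0, 0]}, {"gripper": 100, "delta_pos": [0, 0, 0], "dr": [-0.1, 0, 0]}, {"gripper": 100, "delta_pos": [0, 0, 0], "dr": [-0.1, 0, 0]}]'

```text
t: 36.38
ee_pos: [491.4, 91.8, 232.8]
orientation: [1.577, 0.919, -1.583]
ft_force: [0.4, -0.5, -1.1]
width: 86.3
```

Call:
apply_moves --increments '[{"gripper": 100, "delta_pos": [0, 0, 0], "dr": [-0.1, 0, 0]}, {"gripper": 100, "delta_pos": [0, 0, 0], "dr": [-0.1, 0, 0]}, {"gripper": 100, "delta_pos": [0, 0, 0], "dr": [-0.1, 0, 0]}, {"gripper": 100, "delta_pos": [0, 0, 0], "dr": [-0.13, 0, 0]}, {"gripper": 100, "delta_pos": [0, 0, 0], "dr": [0, 0, 0]}]'

```text
t: 36.8
ee_pos: [491.4, 91.8, 233.0]
orientation: [1.276, 1.165, -1.281]
ft_force: [0.1, 0.2, -0.7]
width: 87.9
```

```bash
python3 -c "
from h import *
st(); rel((529,380,215,1.48))"
```

```text
t 36.8 p [491.4  91.8 233. ] bed [-128.2  172.3] psi 1.477 F [ 0.1  0.2 -0.7] w 87.9 q [ 0.16  0.24  1.9  -0.    1.01  0.25]
dr [-0.003  0.001  0.003] then cm [  1.8    1.13 -29.04]
```

Call:
apply_moves --increments '[{"gripper": 100, "delta_pos": [0.2, 0.1, -2.9], "dr": [0, 0, 0]}, {"gripper": 100, "delta_pos": [0.2, 0.1, -2.9], "dr": [0, 0, 0]}, {"gripper": 100, "delta_pos": [0.2, 0.1, -2.9], "dr": [0, 0, 0]}, {"gripper": 100, "delta_pos": [0.2, 0.1, -2.9], "dr": [0, 0, 0]}, {"gripper": 100, "delta_pos": [0.2, 0.1, -2.9], "dr": [0, 0, 0]}]'

```text
t: 37.22
ee_pos: [511.0, 236.9, 223.3]
orientation: [1.283, 1.159, -1.286]
ft_force: [1.5, -0.4, 0.3]
width: 88.0
```

Call:
apply_moves --increments '[{"gripper": 100, "delta_pos": [0.2, 0.1, -2.9], "dr": [0, 0, 0]}, {"gripper": 100, "delta_pos": [0.2, 0.1, -2.9], "dr": [0, 0, 0]}, {"gripper": 100, "delta_pos": [0.2, 0.1, -2.9], "dr": [0, 0, 0]}, {"gripper": 100, "delta_pos": [0, 0.1, -2.9], "dr": [0, 0, 0]}, {"gripper": 100, "delta_pos": [0, 0.1, -2.9], "dr": [0, 0, 0]}]'

```text
t: 37.63
ee_pos: [530.1, 380.7, 216.9]
orientation: [1.282, 1.159, -1.287]
ft_force: [0.7, -0.4, -0.8]
width: 87.6
```

Call:
apply_moves --increments '[{"gripper": 100, "delta_pos": [0, 0, 0], "dr": [0, 0, 0]}, {"gripper": 100, "delta_pos": [0, 0, 0], "dr": [0, 0, 0]}, {"gripper": 100, "delta_pos": [0, 0, 0], "dr": [0, 0, 0]}, {"gripper": 100, "delta_pos": [0, 0, 0], "dr": [0, 0, 0]}, {"gripper": 100, "delta_pos": [0, 0, 0], "dr": [0, 0, 0]}]'

```text
t: 38.05
ee_pos: [530.7, 378.5, 218.5]
orientation: [1.282, 1.16, -1.283]
ft_force: [0.4, 0.5, -0.7]
width: 88.0
```

Run:
```python
from h import *
st()
d=img('wrist','wrist7.png');W=cloud(d);np.savez('wr.npz',W=W,img=d['img'])
print(np.isfinite(W[...,0]).mean())
dark=d['img'].max(2)<90
Q=W[(W[...,0]>460)&(W[...,0]<600)&(W[...,1]>340)&(W[...,1]<490)&(W[...,2]>30)&(W[...,2]<160)]
for z in range(40,150,10):
    q=Q[(Q[:,2]>=z)&(Q[:,2]<z+10)];rp(z,q)
s=Q[(abs(Q[:,2]-60)<2)];print(np.polyfit(s[:,1]-423,s[:,0],1))
```

```text
t 38.05 p [530.7 378.5 218.5] bed [-75.5 456.7] psi 1.471 F [ 0.4  0.5 -0.7] w 88.0 q [ 0.6   0.48  1.58 -0.    1.09  0.7 ]
0.9959440104166667
40 36 [532.  438.1  44.8] [517.6 371.9  40.6] [540.1 449.1  49.1]
50 568 [524.  400.2  59.3] [517.3 365.4  57.7] [531.4 460.1  59.9]
60 288 [524.3 402.5  60.4] [516.9 367.   60. ] [532.2 460.2  61.6]
70 28 [531.5 438.9  78.7] [512.8 415.9  74.1] [540.1 442.5  79.8]
80 1019 [526.8 428.5  84.6] [514.3 416.6  82.4] [540.  439.9  87.6]
90 178 [542.7 429.3  94.9] [512.8 418.2  90.5] [545.7 439.9  99.6]
100 194 [546.5 428.5 104.6] [512.9 417.7 100.6] [549.5 439.  109.6]
110 224 [550.2 428.7 115.2] [512.9 417.3 110.4] [553.3 439.9 119.7]
120 241 [553.9 428.  125.2] [512.9 417.  120.4] [557.  438.5 129.7]
130 548 [560.2 426.9 136.6] [513.  416.  130.8] [565.6 437.9 138.8]
140 376 [509.7 429.9 142.4] [505.9 419.9 140.7] [513.3 439.5 143.6]
[7.93471899e-02 5.25257712e+02]
```

View pics/wrist7.png

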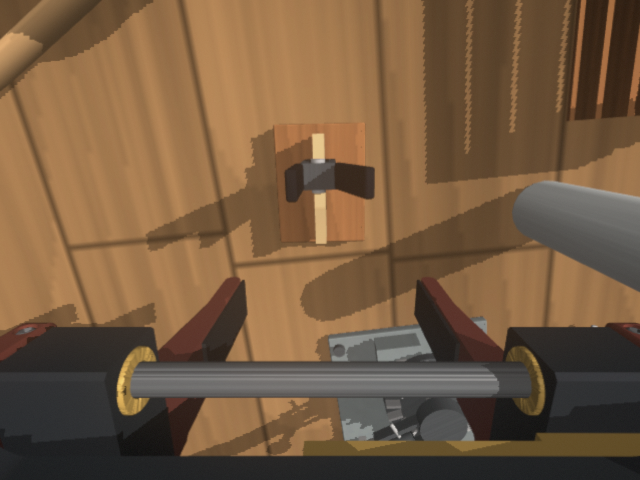

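The wrist view shows the clamp on the strip at about (320,178). The fixed handle is at (293,182) and the leaning one at (355,178).

Run:
```python
from h import *
phi=-.079;X=np.array([np.cos(phi),np.sin(phi)])
c=np.array([525.5,427.5]);p=c+9*X
rel((*p,170,np.pi/2+phi),(*p,115,np.pi/2+phi))
```

```text
dr [-0.021  0.     0.   ] then cm [ 4.87 -0.01 -4.83]
dr [0. 0. 0.] then cm [5.5 0.  0. ]
```

Call:
apply_moves --increments '[{"gripper": 100, "delta_pos": [0, 0, -2.4], "dr": [-0.021, 0, 0]}, {"gripper": 100, "delta_pos": [0, 0, -2.4], "dr": [0, 0, 0]}, {"gripper": 100, "delta_pos": [2, 0, 0], "dr": [0, 0, 0]}, {"gripper": 100, "delta_pos": [2, 0, 0], "dr": [0, 0, 0]}, {"gripper": 100, "delta_pos": [0, 0, 0], "dr": [0, 0, 0]}]'

```text
t: 38.52
ee_pos: [533.1, 425.8, 174.9]
orientation: [1.261, 1.172, -1.272]
ft_force: [-1.7, -0.1, -0.0]
width: 88.1
```

Call:
apply_moves --increments '[{"gripper": 100, "delta_pos": [2, 0, 0], "dr": [0, 0, 0]}, {"gripper": 100, "delta_pos": [2, 0, 0], "dr": [0, 0, 0]}, {"gripper": 100, "delta_pos": [1.5, 0, 0], "dr": [0, 0, 0]}, {"gripper": 100, "delta_pos": [0.9, 0, 0], "dr": [0, 0, 0]}, {"gripper": 80, "delta_pos": [0, 0, 0], "dr": [0, 0, 0]}]'

```text
t: 38.93
ee_pos: [534.3, 426.4, 113.4]
orientation: [1.264, 1.172, -1.269]
ft_force: [0.2, -1.1, -0.3]
width: 84.1
```

Run:
```python
from h import *
phi=-.079;X=np.array([np.cos(phi),np.sin(phi)])
c=np.array([525.5,427.5]);p=c+9*X
st();rel((*p,115,np.pi/2+phi))
```

```text
t 38.93 p [534.3 426.4 113.4] bed [-69.6 504.4] psi 1.493 F [ 0.2 -1.1 -0.3] w 84.1 q [ 0.66  0.64  1.56 -0.    0.94  0.73]
dr [0.001 0.002 0.002] then cm [-0.16  0.01 -0.04]
```

Close to near contact first.

Call:
apply_moves --increments '[{"gripper": 74, "delta_pos": [0, 0, 0], "dr": [0, 0, 0]}, {"gripper": 70, "delta_pos": [0, 0, 0], "dr": [0, 0, 0]}, {"gripper": 68, "delta_pos": [0, 0, 0], "dr": [0, 0, 0]}, {"gripper": 66, "delta_pos": [0, 0, 0], "dr": [0, 0, 0]}, {"gripper": 66, "delta_pos": [0, 0, 0], "dr": [0, 0, 0]}]'

```text
t: 39.35
ee_pos: [535.3, 427.9, 115.6]
orientation: [1.267, 1.172, -1.265]
ft_force: [-1.7, -0.7, 4.6]
width: 58.4
```

Call:
apply_moves --increments '[{"gripper": 64, "delta_pos": [0, -0.1, 0], "dr": [0, 0, 0]}, {"gripper": 62, "delta_pos": [0, -0.1, 0], "dr": [0, 0, 0]}, {"gripper": 60, "delta_pos": [0, -0.1, 0], "dr": [0, 0, 0]}, {"gripper": 60, "delta_pos": [0, 0, 0], "dr": [0, 0, 0]}, {"gripper": 60, "delta_pos": [0, 0, 0], "dr": [0, 0, 0]}]'

```text
t: 39.77
ee_pos: [533.3, 428.7, 116.8]
orientation: [1.269, 1.171, -1.262]
ft_force: [0.7, -0.8, 8.3]
width: 53.1
```

Call:
apply_moves --increments '[{"gripper": 58, "delta_pos": [0, -0.1, 0], "dr": [0, 0, 0]}, {"gripper": 56, "delta_pos": [0, -0.1, 0], "dr": [0, 0, 0]}, {"gripper": 54, "delta_pos": [0, -0.1, 0], "dr": [0, 0, 0]}, {"gripper": 52, "delta_pos": [0, -0.1, 0], "dr": [0, 0, 0]}, {"gripper": 52, "delta_pos": [0, 0, 0], "dr": [0, 0, 0]}]'

```text
t: 40.18
ee_pos: [528.9, 429.1, 116.7]
orientation: [1.268, 1.172, -1.263]
ft_force: [-0.8, 1.0, 7.9]
width: 46.1
```

Call:
apply_moves --increments '[{"gripper": 50, "delta_pos": [0, -0.1, 0], "dr": [0, 0, 0]}, {"gripper": 48, "delta_pos": [0, -0.1, 0], "dr": [0, 0, 0]}, {"gripper": 46, "delta_pos": [0, -0.1, 0], "dr": [0, 0, 0]}, {"gripper": 44, "delta_pos": [0, -0.1, 0], "dr": [0, 0, 0]}, {"gripper": 42, "delta_pos": [0, -0.1, 0], "dr": [0, 0, 0]}]'

```text
t: 40.6
ee_pos: [525.1, 429.7, 117.1]
orientation: [1.27, 1.171, -1.261]
ft_force: [4.6, -0.0, 7.2]
width: 41.8
```

Call:
apply_moves --increments '[{"gripper": 30, "delta_pos": [0, -0.1, 0], "dr": [0, 0, 0]}, {"gripper": 20, "delta_pos": [0, 0, 0], "dr": [0, 0, 0]}, {"gripper": 10, "delta_pos": [0, 0, 0], "dr": [0, 0, 0]}, {"gripper": 10, "delta_pos": [0, 0, 0], "dr": [0, 0, 0]}, {"gripper": 10, "delta_pos": [0, 0, 0], "dr": [0, 0, 0]}]'

```text
t: 41.02
ee_pos: [524.7, 429.8, 117.3]
orientation: [1.271, 1.17, -1.26]
ft_force: [4.0, -1.1, 7.6]
width: 41.5
```

Run:
```python
from h import *
st()
A=[]
for n in('top','scene'):
    d,W,L,_=look(n)
    m=(W[...,0]>470)&(W[...,0]<600)&(W[...,1]>340)&(W[...,1]<490)&(W[...,2]>30)&(W[...,2]<75)
    rp(n,W[m])
d=img('scene','scene8.png')
cv2.imwrite('pics/c8.png',cv2.resize(d['img'][80:260,380:580,::-1],None,fx=3,fy=3,interpolation=cv2.INTER_CUBIC))
```

```text
t 41.02 p [524.7 429.8 117.3] bed [-79.1 508.2] psi 1.494 F [ 4.  -1.1  7.6] w 41.5 q [ 0.67  0.63  1.58 -0.    0.93  0.75]
top 85 [519.6 381.9  56.9] [493.4 362.4  30.9] [540.3 413.5  66.3]
scene 355 [525.  414.8  53.1] [499.7 363.2  31.9] [537.8 448.7  71.2]
```

View pics/c8.png

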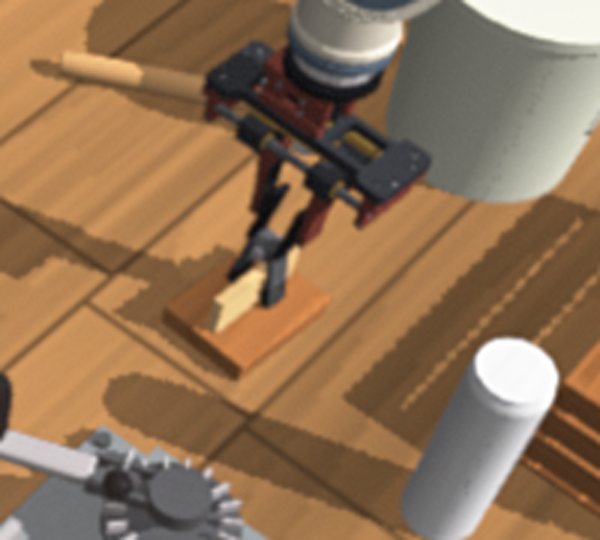

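The view shows the gripper squeezing the clamp handles at (270,220). The jaws straddle the strip and the stand is upright.

Call:
apply_moves --increments '[{"gripper": 10, "delta_pos": [-0.2, -0.2, 0], "dr": [0, 0, 0]}, {"gripper": 10, "delta_pos": [-0.4, 0, 0], "dr": [0, 0, 0]}, {"gripper": 10, "delta_pos": [-0.4, 0, 0], "dr": [0, 0, 0]}, {"gripper": 10, "delta_pos": [-0.4, 0, 0], "dr": [0, 0, 0]}, {"gripper": 10, "delta_pos": [0, 0, 0], "dr": [0, 0, 0]}]'

```text
t: 41.58
ee_pos: [519.9, 428.9, 129.3]
orientation: [1.266, 1.172, -1.265]
ft_force: [0.7, -0.4, -0.6]
width: 37.9
```

Run:
```python
from h import *
st()
d=img('wrist','wrist9.png');W=cloud(d)
Q=W[(W[...,0]>460)&(W[...,0]<600)&(W[...,1]>340)&(W[...,1]<490)&(W[...,2]>10)&(W[...,2]<180)]
for z in (10,20,50,60,80,90,130,140,150):
    q=Q[(Q[:,2]>=z)&(Q[:,2]<z+10)];rp(z,q)
```

```text
t 41.58 p [519.9 428.9 129.3] bed [-83.9 507.6] psi 1.494 F [ 0.7 -0.4 -0.6] w 37.9 q [0.67 0.61 1.58 0.   0.96 0.75]
10 314 [521.6 471.6  17.2] [481.8 408.8  10.3] [570.3 475.5  20. ]
20 7856 [521.5 443.4  21.7] [484.6 366.1  20.5] [567.9 470.7  22.9]
50 1089 [525.3 435.2  59.3] [516.3 367.   51.4] [543.5 462.3  59.9]
60 546 [525.5 434.9  60.5] [506.  368.2  60. ] [541.  459.5  68. ]
80 402 [518.5 439.4  86.7] [505.7 414.8  80.6] [534.2 442.   89.9]
90 1476 [518.7 429.8  91.9] [506.5 417.7  90.3] [530.8 439.8  97.5]
130 812 [530.7 438.7 135.4] [495.2 425.1 130.4] [547.4 442.6 139.8]
140 1582 [508.4 437.7 147.8] [496.3 421.2 140.7] [546.2 442.5 149.9]
150 1779 [534.7 433.7 152.1] [495.1 419.3 150.2] [547.4 442.6 159.4]
```

View pics/wrist9.png

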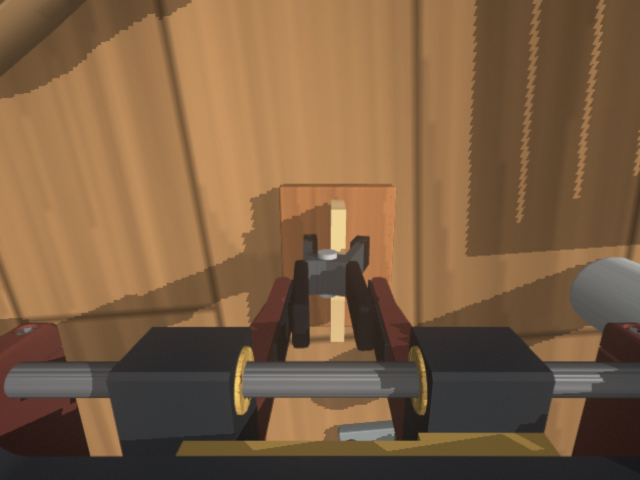

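The wrist view shows the clamp held fully open at (330,275), already rising off the strip. I'll lift it clear and carry it over the press.

Call:
apply_moves --increments '[{"gripper": 10, "delta_pos": [-2, 0, 0], "dr": [0, 0, 0]}, {"gripper": 10, "delta_pos": [-2, 0, 0], "dr": [0, 0, 0]}, {"gripper": 10, "delta_pos": [-2, 0, 0], "dr": [0, 0, 0]}, {"gripper": 10, "delta_pos": [-2, 0, 0], "dr": [0, 0, 0]}, {"gripper": 10, "delta_pos": [-2, 0, 0], "dr": [0, 0, 0]}]'

```text
t: 42.05
ee_pos: [519.6, 428.5, 229.0]
orientation: [1.265, 1.172, -1.267]
ft_force: [-0.3, 0.6, -1.0]
width: 37.9
```

Call:
apply_moves --increments '[{"gripper": 10, "delta_pos": [-2, 0, 0], "dr": [0, 0, 0]}, {"gripper": 10, "delta_pos": [-2, 0, 0], "dr": [-0.062, 0, 0]}, {"gripper": 10, "delta_pos": [-1, 0, 0], "dr": [-0.062, 0, 0]}, {"gripper": 10, "delta_pos": [0, 0, 0], "dr": [0, 0, 0]}, {"gripper": 10, "delta_pos": [0, 0, 0], "dr": [0, 0, 0]}]'

```text
t: 42.47
ee_pos: [519.9, 428.7, 278.6]
orientation: [1.176, 1.23, -1.176]
ft_force: [0.4, -0.4, -1.2]
width: 37.8
```

Run:
```python
from h import *
st()
rel((*b2w(-88,120),280,np.pi/2+TH),(*b2w(-88,40),280,np.pi/2+TH))
d=img('scene','scene10.png');W=cloud(d)
dark=d['img'].max(2)<90
Q=W[dark&(W[...,0]>470)&(W[...,0]<570)&(W[...,1]>390)&(W[...,1]<470)&(W[...,2]>120)&(W[...,2]<330)]
for z in range(160,320,10):
    q=Q[(Q[:,2]>=z)&(Q[:,2]<z+10)];rp(z,q)
```

```text
t 42.47 p [519.9 428.7 278.6] bed [-84.  507.4] psi 1.616 F [ 0.4 -0.4 -1.2] w 37.8 q [0.67 0.45 1.47 0.   1.22 0.63]
dr [-0.002  0.     0.   ] then cm [-0.14 -0.4  38.74]
dr [0. 0. 0.] then cm [0. 0. 8.]
160 0
170 1
180 18 [509.5 417.6 185.8] [505.  413.8 180.4] [544.7 434.9 189.7]
190 51 [510.6 417.5 196.1] [503.5 412.4 191.2] [547.6 436.6 199.5]
200 30 [507.5 416.6 204.3] [503.2 412.9 201.1] [543.2 432.1 209.4]
210 26 [507.9 415.5 214.2] [503.1 412.4 210.9] [542.2 421.  219.4]
220 18 [519.6 415.5 226.3] [504.5 412.2 220.7] [536.6 419.7 229.8]
230 46 [519.2 416.1 235.7] [504.6 409.9 230.2] [533.6 434.2 239.2]
240 79 [516.7 419.6 242.9] [502.2 413.4 240.3] [536.4 431.5 248.8]
250 42 [519.2 418.8 254.6] [502.1 414.3 250.2] [537.4 434.4 259.5]
260 37 [508.3 418.4 265.4] [502.  413.2 261.3] [538.1 431.5 269.7]
270 49 [507.3 418.  276.5] [493.2 414.4 270.5] [543.6 428.5 279.7]
280 49 [510.7 417.8 285. ] [494.6 414.3 280.1] [545.4 428.8 289.8]
290 86 [508.3 417.6 295.8] [495.1 412.9 290.1] [543.  433.3 299.5]
300 54 [507.1 417.3 304.6] [492.9 413.9 300.4] [547.1 434.3 310. ]
310 53 [500.5 417.7 315.9] [491.3 414.9 310.6] [550.6 434.7 319.7]
```

Call:
apply_moves --increments '[{"gripper": 10, "delta_pos": [0, 0, 2.9], "dr": [0, 0, 0]}, {"gripper": 10, "delta_pos": [0, 0, 2.9], "dr": [0, 0, 0]}, {"gripper": 10, "delta_pos": [0, 0, 2.9], "dr": [0, 0, 0]}, {"gripper": 10, "delta_pos": [0, 0, 2.9], "dr": [0, 0, 0]}, {"gripper": 10, "delta_pos": [0, 0, 2.9], "dr": [0, 0, 0]}]'

```text
t: 42.93
ee_pos: [525.8, 282.3, 276.8]
orientation: [1.173, 1.232, -1.178]
ft_force: [0.5, -0.8, -1.4]
width: 36.9
```

Call:
apply_moves --increments '[{"gripper": 10, "delta_pos": [0, 0, 2.9], "dr": [0, 0, 0]}, {"gripper": 10, "delta_pos": [0, 0, 2.9], "dr": [0, 0, 0]}, {"gripper": 10, "delta_pos": [0, 0, 2.9], "dr": [0, 0, 0]}, {"gripper": 10, "delta_pos": [0, 0, 2.9], "dr": [0, 0, 0]}, {"gripper": 10, "delta_pos": [0, 0, 2.9], "dr": [0, 0, 0]}]'

```text
t: 43.35
ee_pos: [532.6, 137.6, 277.1]
orientation: [1.174, 1.232, -1.178]
ft_force: [0.0, -0.1, -1.4]
width: 36.7
```

Call:
apply_moves --increments '[{"gripper": 10, "delta_pos": [0, 0, 2.9], "dr": [0, 0, 0]}, {"gripper": 10, "delta_pos": [0, 0, 2.9], "dr": [0, 0, 0]}, {"gripper": 10, "delta_pos": [0, 0, 2.9], "dr": [0, 0, 0]}, {"gripper": 10, "delta_pos": [0, 0, 2.9], "dr": [0, 0, 0]}, {"gripper": 10, "delta_pos": [0, 0, 2.9], "dr": [0, 0, 0]}]'

```text
t: 43.77
ee_pos: [539.4, -7.1, 277.1]
orientation: [1.175, 1.232, -1.178]
ft_force: [0.4, 0.2, -0.6]
width: 37.0
```

Call:
apply_moves --increments '[{"gripper": 10, "delta_pos": [0, 0, 2.4], "dr": [0, 0, 0]}, {"gripper": 10, "delta_pos": [0, 0, 0], "dr": [0, 0, 0]}, {"gripper": 10, "delta_pos": [0, 0, 0], "dr": [0, 0, 0]}, {"gripper": 10, "delta_pos": [0, 0, 0], "dr": [0, 0, 0]}, {"gripper": 10, "delta_pos": [0, 0, 0], "dr": [0, 0, 0]}]'

```text
t: 44.18
ee_pos: [541.2, -28.8, 278.0]
orientation: [1.174, 1.232, -1.175]
ft_force: [-0.3, -0.4, -1.1]
width: 36.8
```

Run:
```python
from h import *
st()
rel((*b2w(-88,42),180,np.pi/2+TH),(*b2w(-88,42),122,np.pi/2+TH))
d,W,L,_=look('wrist')
rp('jawear',L[bx(L,-110,-70,-20,60,72,80)]);q=L[bx(L,-110,-60,26,130,56,63)];rp('rail behind',q)
rp('jawtop',L[bx(L,-60,90,-20,60,53,58)])
for z in range(170,300,10): rp(z,L[bx(L,-150,-40,0,90,z,z+10)])
d,W,L,_=look('scene','scene11.png');dark=d['img'].max(2)<90
for z in range(170,260,10): rp(z,L[dark&bx(L,-150,-40,0,90,z,z+10)])
rp('grip',L[bx(L,-190,-60,120,300,100,164)])
```

```text
t 44.18 p [541.2 -28.8 278. ] bed [-84.2  49.4] psi 1.618 F [-0.3 -0.4 -1.1] w 36.8 q [-0.08  0.25  1.77  0.    1.13 -0.12]
dr [0.    0.    0.001] then cm [ 9.8  -0.38  0.74]
dr [0. 0. 0.] then cm [5.8 0.  0. ]
jawear 289 [-81.   21.   75.6] [-92.9  12.7  73.4] [-70.2  27.   77.1]
rail behind 905 [-78.7  80.6  59.8] [-83.2  28.2  58.5] [-73.7 125.3  61.2]
jawtop 1730 [20.2 16.1 54.8] [-32.6  -3.7  53.2] [72.3 25.4 56.1]
170 14 [-96.   59.4 178.5] [-100.5   59.1  177.4] [-91.3  59.6 179.5]
180 118 [-58.   59.3 186.8] [-99.7  40.  181.4] [-51.2  59.6 189.8]
190 264 [-62.2  57.1 196.4] [-98.4  40.3 190.5] [-53.2  59.7 199.6]
200 204 [-59.6  57.5 204.6] [-98.3  39.5 200.4] [-56.7  59.7 209.6]
210 172 [-62.9  59.2 214.8] [-98.6  42.9 210.2] [-60.2  59.8 219.5]
220 172 [-77.1  59.6 226.1] [-98.2  53.9 220.5] [-63.8  62.7 229.7]
230 1089 [-87.6  54.3 238.9] [-95.6  37.7 231.3] [-72.1  62.7 239.8]
240 780 [-78.5  51.6 241.8] [-99.9  38.9 240.1] [-69.7  59.9 248.4]
250 244 [-73.3  59.5 255.7] [-101.9   45.   250.5] [-66.7  60.1 259.7]
260 285 [-73.2  59.5 265.1] [-102.    42.6  260.4] [-66.1  60.4 269.8]
270 624 [-73.1  59.9 275.5] [-109.2   49.2  270.4] [-58.   61.4 279.6]
280 766 [-73.   60.  285.3] [-109.5   44.8  280.5] [-57.8  61.4 289.7]
290 1884 [-95.8  56.7 297.1] [-107.9   40.5  290.8] [-59.5  61.3 299.8]
170 0
180 29 [-92.3  39.8 186.9] [-99.4  35.7 181.8] [-54.2  55.7 189.2]
190 51 [-91.6  39.5 195.8] [-96.7  35.8 190.7] [-54.7  51.6 199.2]
200 22 [-91.6  37.  204.2] [-98.6  34.4 200.4] [-58.9  52.6 208. ]
210 15 [-94.9  36.9 214.6] [-98.6  35.1 210.2] [-62.7  40.1 218.4]
220 15 [-86.1  36.1 226.6] [-99.1  33.8 222. ] [-65.6  37.5 229.4]
230 48 [-88.1  37.6 237.1] [-98.4  32.3 231. ] [-69.   52.7 239.7]
240 88 [-88.8  41.9 242.5] [-99.1  36.  240.3] [-67.   53.6 249.5]
250 41 [-96.8  38.6 254.2] [-102.    35.1  250.3] [-66.8  53.  259.6]
grip 3
```

Call:
apply_moves --increments '[{"gripper": 10, "delta_pos": [2, -0.2, 0.6], "dr": [0, 0, 0]}, {"gripper": 10, "delta_pos": [2, 0, 0], "dr": [0, 0, 0]}, {"gripper": 10, "delta_pos": [2, 0, 0], "dr": [0, 0, 0]}, {"gripper": 10, "delta_pos": [2, 0, 0], "dr": [0, 0, 0]}, {"gripper": 10, "delta_pos": [1, 0, 0], "dr": [0, 0, 0]}]'

```text
t: 44.7
ee_pos: [538.7, -34.9, 186.5]
orientation: [1.173, 1.234, -1.176]
ft_force: [0.4, -0.5, -1.2]
width: 37.2
```

Call:
apply_moves --increments '[{"gripper": 10, "delta_pos": [0, 0, 0], "dr": [0, 0, 0]}, {"gripper": 10, "delta_pos": [0, 0, 0], "dr": [0, 0, 0]}, {"gripper": 10, "delta_pos": [0, 0, 0], "dr": [0, 0, 0]}, {"gripper": 10, "delta_pos": [0, 0, 0], "dr": [0, 0, 0]}, {"gripper": 10, "delta_pos": [0, 0, 0], "dr": [0, 0, 0]}]'

```text
t: 45.12
ee_pos: [540.6, -35.8, 189.8]
orientation: [1.175, 1.229, -1.173]
ft_force: [-0.2, -0.2, -1.2]
width: 37.2
```

Run:
```python
from h import *
st()
d,W,L,_=look('wrist','wrist12.png')
rp('jawear',L[bx(L,-92,-70,-20,40,73,78)]);rp('rail behind',L[bx(L,-110,-60,30,130,58,62)])
for z in range(85,125,5): rp(z,L[bx(L,-150,-40,20,90,z,z+5)])
d,W,L,_=look('scene','scene12.png');
rp('rail',L[bx(L,-110,-60,30,130,58,62)]);rp('ear',L[bx(L,-92,-70,-20,40,73,78)])
for z in range(85,125,5): rp(z,L[bx(L,-150,-40,10,90,z,z+5)])
a=cv2.imread('pics/wrist12.png')[150:450,120:520];b=d['img'][200:380,300:480,::-1]
cv2.imwrite('pics/c12.png',np.hstack([cv2.resize(a,(400,300)),cv2.resize(b,(400,400),interpolation=cv2.INTER_CUBIC)[50:350]]))
```

```text
t 45.12 p [540.6 -35.8 189.8] bed [-85.1  42.4] psi 1.618 F [-0.2 -0.2 -1.2] w 37.2 q [-0.09  0.35  1.85  0.    0.94 -0.14]
jawear 0
rail behind 1466 [-78.7  83.8  59.8] [-83.   35.   58.6] [-74.  126.6  60.9]
85 2
90 27 [-96.2  52.4  92.5] [-101.4   52.1   90.1] [-91.5  52.6  94.4]
95 73 [-58.4  52.3  98.4] [-100.4   33.2   95.5] [-51.9  52.7  99.8]
100 93 [-56.2  52.3 102.5] [-99.6  32.2 100.4] [-52.9  52.7 104.8]
105 167 [-91.2  49.4 108.5] [-97.7  34.6 105.4] [-54.7  52.6 109.9]
110 115 [-59.3  50.5 112.8] [-99.1  32.6 110.1] [-56.5  52.7 114.6]
115 91 [-59.7  49.1 117.6] [-99.1  32.  115.1] [-58.3  52.7 119.8]
120 91 [-61.6  49.3 122.6] [-99.6  33.8 120.2] [-60.1  52.8 124.8]
rail 73 [-81.3  91.9  60. ] [-85.8  33.9  58.1] [-75.7 115.1  61.9]
ear 64 [-82.   15.3  75.8] [-90.3   5.4  73.7] [-70.6  24.4  77.8]
85 2
90 8 [-94.4  38.6  92.8] [-100.4   29.6   91.1] [-94.   50.2  93.4]
95 21 [-62.5  32.4  98.3] [-99.3  28.8  97. ] [-53.8  46.2 100. ]
100 30 [-57.3  36.5 102.3] [-97.8  28.3 100.4] [-54.7  49.1 104.4]
105 29 [-69.5  32.2 107.8] [-101.2   27.8  105.3] [-55.9  46.7 109.8]
110 31 [-60.4  35.6 112.3] [-97.1  28.8 110.4] [-56.6  48.5 114.4]
115 23 [-61.9  35.5 117.9] [-102.    27.7  115.8] [-59.4  48.8 119.6]
120 20 [-63.5  36.3 122.6] [-97.5  28.3 120.4] [-61.2  48.6 124.7]
```

View pics/c12.png

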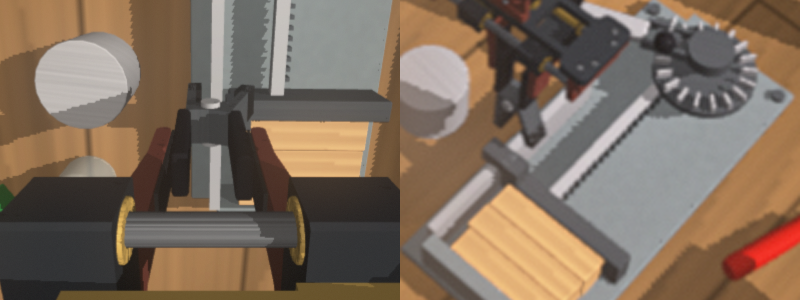

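Both views show the jaws straddling the rail, just behind the jaw. I'll lower the clamp.

Call:
apply_moves --increments '[{"gripper": 10, "delta_pos": [1.5, 0, 0], "dr": [0, 0, 0]}, {"gripper": 10, "delta_pos": [1.5, 0, 0], "dr": [0, 0, 0]}, {"gripper": 10, "delta_pos": [1, 0, 0], "dr": [0, 0, 0]}, {"gripper": 10, "delta_pos": [0, 0, 0], "dr": [0, 0, 0]}, {"gripper": 10, "delta_pos": [0, 0, 0], "dr": [0, 0, 0]}]'

```text
t: 45.63
ee_pos: [539.6, -35.8, 148.5]
orientation: [1.174, 1.232, -1.175]
ft_force: [0.2, 0.1, -0.1]
width: 37.2
```

Call:
apply_moves --increments '[{"gripper": 10, "delta_pos": [0.8, 0, 0], "dr": [0, 0, 0]}, {"gripper": 10, "delta_pos": [0.7, 0, 0], "dr": [0, 0, 0]}, {"gripper": 10, "delta_pos": [0.6, 0, 0], "dr": [0, 0, 0]}, {"gripper": 10, "delta_pos": [0.3, 0, 0], "dr": [0, 0, 0]}, {"gripper": 10, "delta_pos": [0, 0, 0], "dr": [0, 0, 0]}]'

```text
t: 46.05
ee_pos: [539.3, -35.8, 123.8]
orientation: [1.174, 1.232, -1.176]
ft_force: [-0.3, 0.0, -0.9]
width: 37.1
```

Call:
apply_moves --increments '[{"gripper": 10, "delta_pos": [0.2, 0, 0], "dr": [0, 0, 0]}, {"gripper": 10, "delta_pos": [0.1, 0, 0], "dr": [0, 0, 0]}, {"gripper": 10, "delta_pos": [0.1, 0, 0], "dr": [0, 0, 0]}, {"gripper": 10, "delta_pos": [0, 0, 0], "dr": [0, 0, 0]}, {"gripper": 10, "delta_pos": [0, 0, 0], "dr": [0, 0, 0]}]'

```text
t: 46.47
ee_pos: [540.0, -35.8, 120.8]
orientation: [1.175, 1.231, -1.174]
ft_force: [0.4, -0.4, -1.9]
width: 37.1
```

Run:
```python
from h import *
st()
d,W,L,_=look('wrist')
rp('pivot',L[bx(L,-110,-60,25,70,78,95)]);
for n in('scene','top'):
    d,W,L,_=look(n);rp(n+'pivot',L[bx(L,-110,-60,25,70,78,95)]);rp('ear',L[bx(L,-92,-70,-20,40,73,78)]);rp('jaw',L[bx(L,-40,70,-5,30,53.2,57)&(d['img'].max(2)<120)])
```

```text
t 46.47 p [540.  -35.8 120.8] bed [-85.7  42.4] psi 1.618 F [ 0.4 -0.4 -1.9] w 37.1 q [-0.09  0.46  1.89 -0.    0.79 -0.14]
pivot 1753 [-86.1  45.1  82.6] [-99.8  31.1  79.5] [-72.9  53.7  91. ]
scenepivot 118 [-91.2  34.   84.5] [-102.5   27.4   79.2] [-69.1  48.9  93.1]
ear 83 [-80.5  17.6  76.2] [-91.    4.6  73.3] [-70.7  31.4  77.6]
jaw 269 [16.9 13.2 55.2] [-36.2   5.3  53.4] [65.8 22.2 56.9]
toppivot 0
ear 0
jaw 22 [60.2 11.6 55.7] [45.   6.8 53.3] [69.  21.7 56.9]
```

Call:
apply_moves --increments '[{"gripper": 46, "delta_pos": [0, 0.2, 0], "dr": [0, 0, 0]}, {"gripper": 50, "delta_pos": [0, 0.2, 0], "dr": [0, 0, 0]}, {"gripper": 54, "delta_pos": [0, 0.2, 0], "dr": [0, 0, 0]}, {"gripper": 58, "delta_pos": [0, 0.3, 0], "dr": [0, 0, 0]}, {"gripper": 62, "delta_pos": [0, 0.3, 0], "dr": [0, 0, 0]}]'

```text
t: 47.03
ee_pos: [551.7, -35.2, 120.6]
orientation: [1.174, 1.232, -1.175]
ft_force: [-1.8, 0.3, -0.1]
width: 53.3
```

Call:
apply_moves --increments '[{"gripper": 66, "delta_pos": [0, 0.2, 0], "dr": [0, 0, 0]}, {"gripper": 72, "delta_pos": [0, 0, 0], "dr": [0, 0, 0]}, {"gripper": 80, "delta_pos": [0, 0, 0], "dr": [0, 0, 0]}, {"gripper": 90, "delta_pos": [0, 0, 0], "dr": [0, 0, 0]}, {"gripper": 100, "delta_pos": [0, 0, 0], "dr": [0, 0, 0]}]'

```text
t: 47.45
ee_pos: [554.1, -35.2, 120.9]
orientation: [1.175, 1.23, -1.174]
ft_force: [0.2, -0.4, -0.5]
width: 79.9
```

Run:
```python
from h import *
st()
d,W,L,_=look('wrist','wrist13.png')
for z in(75,80,85,100,120,130,140): rp(z,L[bx(L,-130,-20,25,70,z,z+(5 if z<90 else 10))&(d['img'].max(2)<90)])
```

```text
t 47.45 p [554.1 -35.2 120.9] bed [-71.5  42.4] psi 1.618 F [ 0.2 -0.4 -0.5] w 79.9 q [-0.08  0.47  1.86  0.    0.81 -0.13]
75 177 [-75.6  52.4  76.5] [-92.6  25.2  75.1] [-63.4  53.1  79.8]
80 1576 [-77.8  42.4  82.7] [-90.9  31.8  81.4] [-65.2  52.8  83.9]
85 221 [-64.1  47.   87.6] [-96.4  33.5  85.2] [-58.   53.   89.7]
100 554 [-57.6  47.9 105.3] [-96.7  33.6 100.5] [-51.5  53.2 109.7]
120 1494 [-50.   49.8 125.3] [-116.4   34.5  120.5] [-25.6  54.3 129.6]
130 2238 [-46.2  47.  135.1] [-115.2   33.8  130.5] [-26.3  54.2 139.8]
140 1639 [-95.2  47.9 142.8] [-117.5   34.3  140.2] [-24.8  54.5 149.5]
```

View pics/wrist13.png

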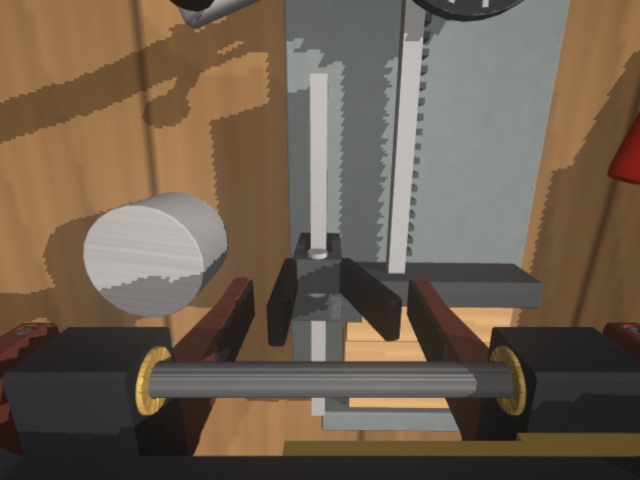

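The clamp is biting the rail at (318,270), just behind the jaw, and the fingers are clear. I'll retreat upward.

Call:
apply_moves --increments '[{"gripper": 100, "delta_pos": [-1.5, 0, 0], "dr": [0, 0, 0]}, {"gripper": 100, "delta_pos": [-2, 0, 0], "dr": [0, 0, 0]}, {"gripper": 100, "delta_pos": [-2.5, 0, 0], "dr": [0, 0, 0]}, {"gripper": 100, "delta_pos": [-3, 0, 0], "dr": [0, 0, 0]}, {"gripper": 100, "delta_pos": [-3, 0, 0], "dr": [0, 0, 0]}]'

```text
t: 47.92
ee_pos: [553.4, -35.1, 241.7]
orientation: [1.174, 1.232, -1.175]
ft_force: [0.5, 0.2, -0.4]
width: 88.2
```

Call:
apply_moves --increments '[{"gripper": 100, "delta_pos": [-2, 0, -1], "dr": [0, 0, 0]}, {"gripper": 100, "delta_pos": [0, -3, 0], "dr": [0, 0, 0]}, {"gripper": 100, "delta_pos": [0, -3, 0], "dr": [0, 0, 0]}, {"gripper": 100, "delta_pos": [0, -3, 0], "dr": [0, 0, 0]}, {"gripper": 100, "delta_pos": [0, -3, 0], "dr": [0, 0, 0]}]'

```text
t: 48.33
ee_pos: [432.2, -30.7, 260.8]
orientation: [1.175, 1.231, -1.174]
ft_force: [-0.2, -0.2, 0.5]
width: 87.9
```

Call:
apply_moves --increments '[{"gripper": 100, "delta_pos": [0, -3, 0], "dr": [0, 0, 0]}, {"gripper": 100, "delta_pos": [0, -2, 0], "dr": [0, 0, 0]}, {"gripper": 100, "delta_pos": [0, 0, 0], "dr": [0, 0, 0]}, {"gripper": 100, "delta_pos": [0, 0, 0], "dr": [0, 0, 0]}, {"gripper": 100, "delta_pos": [0, 0, 0], "dr": [0, 0, 0]}]'

```text
t: 48.75
ee_pos: [385.0, -33.3, 261.3]
orientation: [1.175, 1.229, -1.173]
ft_force: [-0.0, -0.2, -0.4]
width: 87.7
```

Run:
```python
from h import *
press()
d,W,L,_=look('scene','scene14.png')
dk=d['img'].max(2)<90
for z in(75,80,100,120,130,140): rp(z,L[bx(L,-130,-20,20,70,z,z+10)&dk])
for n in('top','scene'):
    d,W,L,_=look(n)
    for nm,c0,h in(('tin',(429,-45),60),('jar',(412,-169),75)):
        m=(np.hypot(W[...,0]-c0[0],W[...,1]-c0[1])<60)&(abs(W[...,2]-h)<6);rp(n+nm,W[m])
    for b in battens(d,W):
        if b[0]>540: print(*b,w2b(b[:2]).round(1))
d=img('scene')
cv2.imwrite('pics/c14.png',cv2.resize(d['img'][170:400,250:490,::-1],None,fx=2.6,fy=2.6,interpolation=cv2.INTER_CUBIC))
```

```text
t 48.75 p [385.  -33.3 261.3] bed [-240.4   52.3] psi 1.618 F [-0.  -0.2 -0.4] w 87.7 q [-0.12  0.01  2.09  0.    1.04 -0.16]
theta tcp 0.645 r 310.3
top jaw 77 [12.2 14.4 54.8] [-37.8   6.7  53.3] [66.8 23.9 56.8]
top ear 59 [-82.8  17.4  75.8] [-97.    5.7  71.2] [-71.2  50.8  79.8]
top griptop 50 [-133.3  187.4  159.3] [-143.6  176.4  153.1] [-124.8  195.8  163.5]
top ball 52 [-23.9 190.5 137.1] [-30.8 182.2 123.6] [-14.5 202.7 145.6]
scene jaw 255 [15.  14.9 55. ] [-36.2   5.9  53.4] [64.8 23.3 56.9]
scene ear 128 [-83.4  16.9  76.3] [-96.3   5.1  72.5] [-71.4  30.6  79.3]
scene griptop 86 [-130.8  182.5  159.3] [-142.   174.4  152.9] [-122.6  192.5  163.6]
scene ball 81 [-20.9 186.4 138.1] [-30.5 180.7 129. ] [-13.3 195.4 143.4]
75 73 [-79.2  35.4  83.3] [-93.8  25.5  77.4] [-67.   45.5  84.9]
80 87 [-78.1  36.7  84.3] [-94.1  29.   81.1] [-64.4  46.5  88.4]
100 28 [-93.2  33.5 103.6] [-96.1  28.6 100.3] [-55.   48.7 109.1]
120 29 [-93.7  31.2 125.6] [-97.6  28.  121.3] [-46.4  47.4 129.7]
130 50 [-46.5  37.  136. ] [-97.7  29.4 130.8] [-41.6  49.1 139.4]
140 25 [-95.8  39.1 141.7] [-98.8  30.5 140.2] [-91.   48.4 144.9]
toptin 0
topjar 232 [ 412.5 -169.1   75.3] [ 390.9 -191.8   70. ] [ 434.2 -147.1   80.1]
630.9 -113.3 123.0 92.5 3.2 52.3 1207 [353. 207.] [  1.5 -39.2]
scenetin 844 [430.  -45.6  60.6] [396.3 -79.1  56.3] [463.8 -11.8  64.3]
scenejar 426 [ 413.2 -171.3   75.7] [ 389.4 -193.5   71. ] [ 435.  -147.8   79.1]
621.5 -122.7 141.2 109.9 1.4 52.4 2587 [355. 338.] [ -8.4 -48.2]
```

View pics/c14.png

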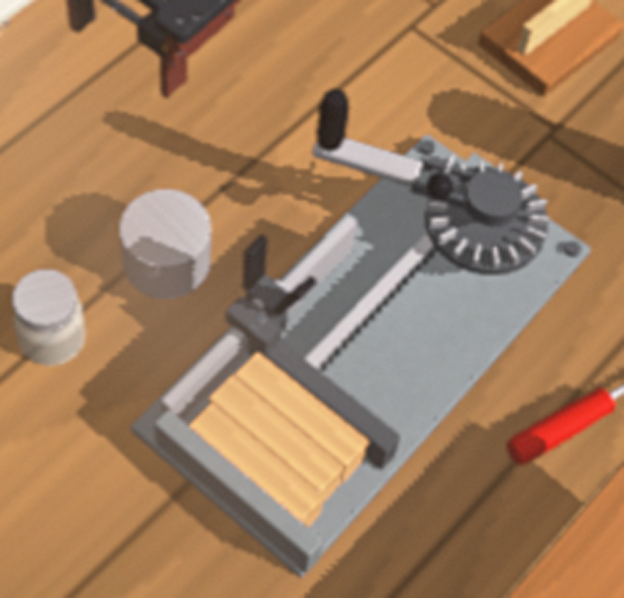

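```bash
python3 -c "
from h import *
print(ctrl.close_job())"
```

```text
the job is handed in; nothing more can be done
None
```

I finished every step in the order asked and handed the job in at about 49 s. The one thing I couldn't check is whether the jaw still presses with over 20 N now that the handle is released.

- **Battens:** All three lie side by side in the bed, parallel to the jaw. They form a solid block about 92 mm deep against the fence, within 2 mm of centre in x.
- **Lever and free-wheel:** I flipped the lever towards the bed, and the camera measurements still show it leaning that way. Swinging the handle right back to about -0.67 took about 1 to 2 N, and the jaw did not move.
- **Squeezing:** It took four strokes. The last one rose to about 19 N at the grip, which is past the 8 to 14 N given for squeezing hard. I then let go and left the handle forward. It may have sprung back a few millimetres at the grip, though the cameras are too coarse there to be sure. The jaw has not measurably moved since.
- **Clamp:** It stands upright over the side rail, centred to within about 2 mm and about 17 mm above the rail top. The gap behind the jaw measures about 3 to 4 mm. The wrist and scene cameras differed by 2 to 3 mm on these positions.
- **Bystanders:** The jar and tin are where they started, to within camera error of about 2 mm. The arm is clear of everything.
- **Contact on placing:** The second batten touched the bed earlier than expected, and the wrist force briefly reached 41 N through the fingers. That is under the 120 N wrist limit, and the batten lay flat afterwards.

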